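Tare a trough planter on a dial scale

ROBOT

A 7-joint arm with a two-finger parallel gripper is mounted at the origin on the work surface. World frame = base frame: x ahead of the robot, y to its left, z up, the work surface at z = 0. Lengths are in m, angles in degrees, forces in N, time in s.
With the tool pointing down it reaches from about 0.4 to 0.875 m from the base axis. Payload 4.4 kg.
Tool frame: the origin (TCP) lies midway between the tips of the shut fingers; the grasp point (between the pads) lies 19 mm behind it; x points along the fingers, y is the direction in which the jaws open and shut, and the axes are right-handed (so a half turn about x gives the same grasp; the last joint's range is limited). The gripper opens to 85 mm and grips with 20 to 120 N. Pads are 22 mm wide; open, the fingers measure 114 mm over their backs; the gripper's body (76 mm by 85 mm) begins 54 mm behind the grasp point. The pads swing forward as they close: fully open they stand 13 mm farther back than shut.
Start: joints at [-72.468, 36.005, 2.206, 86.941, -1.547, 57.084, -1.146], TCP at [0.236, 0.606, 0.231] pointing down, gripper open.
Joint ranges: [-175.42, 175.42], [-21.48, 121.26], [-71.46, 75.88], [10.55, 141.38], [-63.04, 243.04], [13.31, 113.54], [-168.57, 168.57]. Speed limits (degrees/s): [147.25, 147.25, 180, 180, 180, 180, 180].

INTERFACE

Orientations are given as a 3x3 rotation matrix whose columns are the frame's x, y, z axes.
In Python, from cell import * gives the robot as it stands.
- The arm moves only by the shell command python3 -m jog 'ROWS' [FORCE]. ROWS is JSON, a list of rows, each an object of numbers: "x", "y", "z": the shift along the tool's x, y, z in cm; "wx", "wy", "wz": the turn, a rotation vector about the tool's x, y, z in rad; "gripper": the finger opening in cm, from 0 to 8.54. In form: [{"x": .., "y": .., "z": .., "wx": .., "wy": .., "wz": .., "gripper": ..}, ...]. A call has 1 to 20 rows; each row is the pose to reach, as a shift and turn from the pose commanded when the call began, along the tool's axes at that moment; what a row does not reach only later rows make up. A row lasts 1/12 s, in which the tool goes at most 41.7 mm and 7.16 degrees, less where a joint would pass 70% of its speed; a pose out of reach is approached as far as the arm can. A call with a gripper value outside its range is refused whole. The fingers move at their own pace and stop on an object; FORCE is the grip in N (left out, the last holds). Time passes only in rows, so rows that repeat a pose let the fingers close. It gives the time, the measured TCP pose, the force and the opening at its end, in the units of the state.
- observe(): the state, without advancing time (a new reading comes with each control period).
- capture(name): name is "scene" or "top" or "wrist"; returns the picture (384x512x3 uint8, red, green, blue); there is no depth.
- camera_params(name): a dict with "fx", "fy", "cx", "cy" (pixels), "eye" and "rotation" of the camera in the world; the wrist camera has in their place "mount" (4x4, takes a point from camera to tool coordinates, whose origin is the TCP and whose axes are the tool frame's). Camera axes: x right, y down, z forward; pixel columns grow to the right and rows downward; lengths in m; the calibration is good to about 2 mm. A picture is of the moment at which its call begins: read the wrist's pose just before it. camera_params takes no time and is no camera call.
- job_done(): hands the job in, once; it reports no verdict.
The state is a dict: "time": time; "q": joint angles; "qd": joint speeds; "effort": joint torques, N m; "tool_pos": TCP position; "eef_rot": TCP orientation; "wrist_force": force on the tool from outside, world axes, zero at the start; "moment": the same for the moment, N m; "width": finger opening in m.
Only numpy, scipy, OpenCV 4.12 (cv2) and the standard library are available. Lean on these libraries where they do the work, as an engineer would, in place of code of your own. Each camera call takes 0.05 s, during which the arm holds its last target.

TASK

I want to weigh potting mix into the slim rectangular trough planter: set its rectangular drip tray squarely in the middle of the dial scale's pan, stand the planter squarely in the tray, both let down gently, then nudge the black wing knob round with a fingertip, lightly and without gripping it, until the pointer stands on the broad zero mark. Leave planter and tray on the pan, and the round pot, peg crate and spray bottle where they stand.

Things in the scene. Friction and masses are not known exactly. Their poses are not given: they have to be found in the camera images.
- tray_centre (a point): White glazed rectangular drip tray, open on top, 126 mm long (its x) x 66 mm wide (its y) x 22 mm high, walls and floor 4 mm thick, inner pocket 118 x 58 mm, about 0.18 kg. Point: its centre, 11 mm above its underside. It starts flat on the shelf top.
- planter_centre (a point): White glazed slim trough planter, open on top, straight walls, 110 mm long (its x) x 50 mm wide (its y) x 75 mm high, walls 6 mm, 0.3 to 0.5 kg. Point: its centre, 37.5 mm above its underside. It starts upright on the shelf top; it fits the drip tray with 4 mm to spare on every side.
- pan_floor (a point): Centre of the floor of the scale's square steel pan, on its upper face, about 88 mm above the shelf top. Floor 140 x 140 mm inside a lip 6 mm high, 4 mm thick; x and y along its sides, which are parallel to the scale's. It sits over the left (+y) half of the grey housing, 210 (x) x 320 (y) mm, top at 70 mm, whose centre is 80 mm to -y of the pan's. The scale does not shift.
- pan (a joint): How far the pan has sunk on its spring, m, 0 empty; grows downward at about 4 mm per kg (2.45 N per mm), stop at 20 mm. It must not be pressed down as far as 10 mm.
- dial (a point): Centre of the white round dial disc (radius 54 mm) lying flat in the housing's top, 165 mm to -y and 32 mm to +x of the pan centre (scale axes). A load on the pan turns the whole disc anticlockwise seen from above, 1.05 rad (60 degrees) per kg. x points from here to the disc's zero mark and turns with it; z up. A steel rim and clear lens rise 8.5 mm over the housing's top.
- zero_mark (a point): The broad black zero mark on the dial disc, 5 mm wide (the other marks are under 2 mm), 44 mm from the disc's centre. With the pan empty it lies on the scale's +x side, away from the robot; it turns with the disc.
- pointer_tip (a point): Tip of the thin black pointer over the disc under the clear lens, 44 mm from the dial's centre; x along the pointer, outward. Only the tare knob moves it; it starts up to 0.3 rad either side of the scale's +x.
- tare_knob (a point): Black tare knob with two wings on the housing's top, 100 mm to -x and 20 mm to -y of the dial's centre (scale axes). Point: on its upright axis, half-way up the wings. The wings are one bar 56 mm long (this x), 11 thick, 20 high, from 4 to 24 mm over the housing's top. It turns the pointer the same way by 1/3 of its own angle. Light friction, about 2 N at a wing tip; 18 N (a grip) is too much.
- tare (a joint): Angle of the tare knob, rad, growing clockwise seen from above, -6 to 6; at 0 the wings lie along the scale's x. It turns either way and stays where it is left.
- round_pot: Bystander: round white glazed pot, 94 mm across, 90 mm high. Origin: centre of its underside.
- peg_crate: Bystander: small slatted wooden crate with clothes pegs, 112 x 80 x 60 mm. Origin: centre of its underside.
- spray_bottle: Bystander: white spray bottle, 72 mm across, 198 mm high. Origin: centre of its underside. All other things are under 210 mm high and stand more than 0.74 m from the base axis.

How it is judged:
By the outcome, as a careful person would: the job done as asked, in the order asked, and still so for the second after the job is handed in, with the robot touching nothing.
It also fails if it takes over 69 s, if anything falls off the work surface, if the arm or the gripper's body presses on something with over 40 N, if the wrist force passes 120 N, or if a joint passes its speed limit or range.

## Working session

There is one attempt and no reset: what is moved stays moved. The work goes in short steps, Python scripts to look and compute and a shell command to move; the robot and the scene stay as the last step left them, time stands still between calls to the robot, and variables do not carry over. Pictures are saved under pics/ and viewed, and the job is handed in when it is done.

```bash
ls; mkdir -p pics
python3 - <<'E'
from cell import *
import cv2,numpy as np
np.set_printoptions(precision=4,suppress=True)
for k,v in observe().items(): print(k,np.round(v,4))
for n in ["scene","top","wrist"]:
    print(n,camera_params(n))
    cv2.imwrite(f"pics/a_{n}.png",capture(n)[...,::-1])
E
```

```text
pics
time 0.0
q [-72.4669  36.0602   2.2011  86.9965  -1.545   57.0819  -1.1451]
qd [-0.0518  0.012   0.0662 -0.0863 -0.0445 -0.1382  0.0806]
effort [  0.0004 -56.3432   1.2266 -19.3459   0.0109   0.0102  -0.    ]
tool_pos [0.2359 0.605  0.2304]
eef_rot [[-0.0007  0.3633  0.9317]
 [-0.0018  0.9317 -0.3633]
 [-1.     -0.0019  0.    ]]
wrist_force [ 0.7863 -0.3687  0.0025]
moment [0.0528 0.0012 0.0015]
width 0.0856
scene {'fx': 377.8936946178298, 'fy': 377.8936946178298, 'cx': 255.68657856818126, 'cy': 187.39293037580154, 'eye': array([ 1.5395, -0.0739,  0.8574]), 'rotation': array([[-0.011 ,  0.6163, -0.7874],
       [ 0.9997, -0.0104, -0.0221],
       [-0.0218, -0.7874, -0.616 ]])}
top {'fx': 499.07347787530176, 'fy': 499.07347787530176, 'cx': 260.1666416134096, 'cy': 195.9973937551081, 'eye': array([ 0.2419, -0.0892,  1.4334]), 'rotation': array([[ 0.0224, -0.9756,  0.2182],
       [-0.9997, -0.0205,  0.0109],
       [-0.0062, -0.2184, -0.9758]])}
wrist {'fx': 284.4774320792952, 'fy': 284.4774320792952, 'cx': 251.263599003391, 'cy': 190.58615185479056, 'mount': array([[ 0.0002, -0.3239,  0.9461, -0.1432],
       [ 1.    ,  0.0001, -0.0002,  0.0011],
       [-0.    ,  0.9461,  0.3239, -0.0843],
       [ 0.    ,  0.    ,  0.    ,  1.    ]])}
```

View pics/a_scene.png

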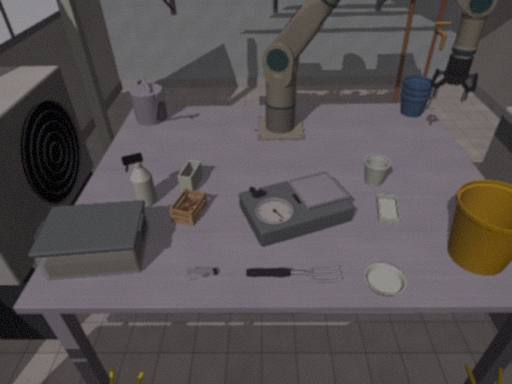

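View pics/a_top.png

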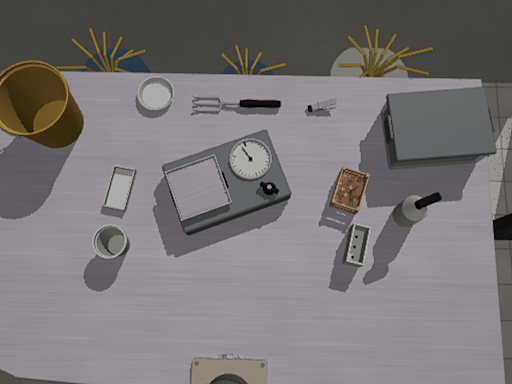

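View pics/a_wrist.png

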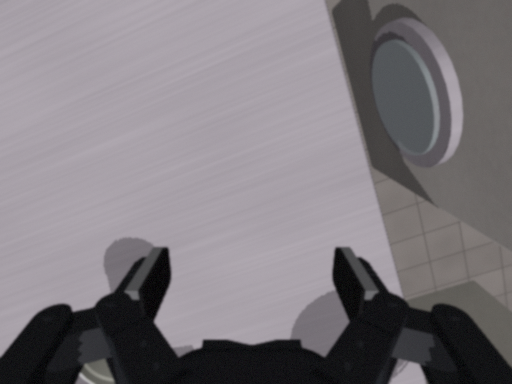

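```bash
cat > h.py <<'E'
from cell import *
import cv2,numpy as np
np.set_printoptions(precision=4,suppress=True)
def cam(n,st=None):
    p=camera_params(n)
    if n=="wrist":
        M=np.array(p["mount"]);R=np.array(st["eef_rot"]);t=np.array(st["tool_pos"])
        return p,R@M[:3,:3],R@M[:3,3]+t
    return p,np.array(p["rotation"]),np.array(p["eye"])
def ray(C,uv,z):
    p,R,e=C;uv=np.atleast_2d(np.float64(uv))
    d=np.c_[(uv[:,0]-p["cx"])/p["fx"],(uv[:,1]-p["cy"])/p["fy"],np.ones(len(uv))]@R.T
    return e+d*((z-e[2])/d[:,2])[:,None]
def proj(C,P):
    p,R,e=C;c=(np.atleast_2d(P)-e)@R
    return np.c_[c[:,0]/c[:,2]*p["fx"]+p["cx"],c[:,1]/c[:,2]*p["fy"]+p["cy"]]
E
python3 - <<'E'
from h import *
im=cv2.imread("pics/a_top.png")
for n,(x,y,w,h) in dict(tray=(85,150,70,130),scale=(155,120,145,120),plant=(315,155,75,125)).items():
    c=im[y:y+h,x:x+w]; s=min(790/w,590/h); s=int(s)
    cv2.imwrite(f"pics/b_{n}.png",cv2.resize(c,None,fx=s,fy=s,interpolation=cv2.INTER_CUBIC)); print(n,s)
E
```

```text
tray 4
scale 4
plant 4
```

View pics/b_tray.png

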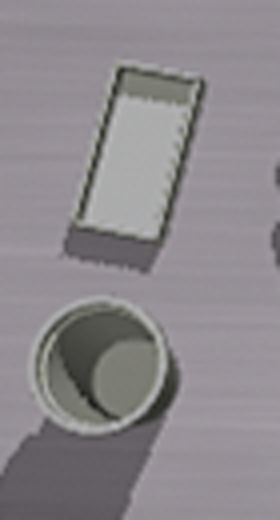

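View pics/b_scale.png

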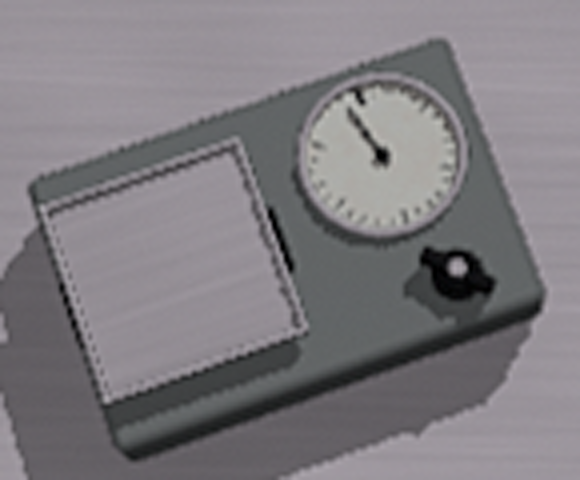

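View pics/b_plant.png

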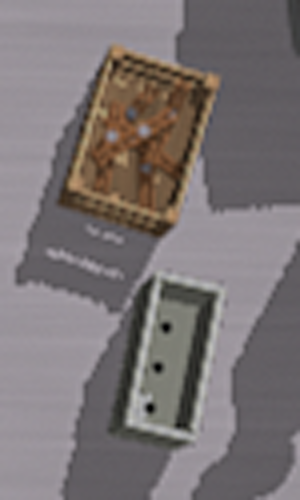

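Run:
```python
from h import *
C=cam("top")
def q(pts,off,z,n):
    P=ray(C,np.array(pts)/4+np.array(off),z)
    c=P.mean(0); 
    e=[P[(i+1)%4]-P[i] for i in range(4)]
    print(n,c,"len",[round(float(np.linalg.norm(v)),4) for v in e],"ang",[round(float(np.degrees(np.arctan2(v[1],v[0]))),1) for v in e], 'r',np.hypot(*c[:2]))
q([(40,207),(238,140),(305,330),(108,403)],(155,120),.094,"pan")
q([(116,65),(208,78),(163,242),(72,226)],(85,150),.022,"tray")
q([(150,272),(227,285),(193,442),(113,430)],(315,155),.075,"planter")
print("dial",ray(C,np.array([[381,155]])/4+[155,120],.0785))
print("knob",ray(C,np.array([[457,268]])/4+[155,120],.094))
for n,pt in dict(pot=(100,365),).items(): print(n,ray(C,np.array([pt])/4+[85,150],.09))
```

```text
pan [0.5627 0.0976 0.094 ] len [0.1452, 0.1446, 0.1428, 0.1478] ang [-69.2, -159.0, 112.0, 21.9] r 0.5711018868201981
tray [0.5728 0.3355 0.022 ] len [0.0691, 0.1253, 0.0676, 0.1232] ang [-97.1, 169.4, 81.2, -10.0] r 0.6638186840475098
planter [ 0.4167 -0.343   0.075 ] len [0.0533, 0.1108, 0.0543, 0.1121] ang [-98.6, 166.6, 82.7, -13.9] r 0.5397369057901916
dial [[ 0.6523 -0.0436  0.0785]]
knob [[ 0.5674 -0.0987  0.094 ]]
pot [[0.4082 0.3297 0.09  ]]
```

```bash
cat >> h.py <<'E'
def go(x,y,z,phi,st=None):
    "tool-down target: world xyz, jaw axis heading phi deg -> shift (cm, tool axes) and rotvec"
    st=st or observe();R=np.array(st["eef_rot"]);t=np.array(st["tool_pos"])
    f=np.radians(phi);c,s=np.cos(f),np.sin(f)
    Rt=np.array([[0,c,s],[0,s,-c],[-1,0,0.]])
    d=R.T@(np.array([x,y,z])-t)*100
    w=cv2.Rodrigues(R.T@Rt)[0].ravel()
    print("shift cm",d.round(2),"turn",w.round(4),"| now",t.round(4),"phi",round(float(np.degrees(np.arctan2(R[1,1],R[0,1]))),2),"t",st["time"])
E
python3 -c "
from h import *
go(.573,.335,.23,79.5)"
```

```text
shift cm [  0.08 -12.92  41.22] turn [-0.1886 -0.0001  0.0014] | now [0.236  0.6052 0.2306] phi 68.7 t 0.15
```

```bash
python3 -m jog '[{"y":-3,"z":10,"wx":-0.05},{"y":-6.5,"z":20.5,"wx":-0.1},{"y":-13,"z":41.2,"wx":-0.189},{"y":-13,"z":41.2,"wx":-0.189},{"y":-13,"z":41.2,"wx":-0.189},{"y":-13,"z":41.2,"wx":-0.189},{"y":-13,"z":41.2,"wx":-0.189},{"y":-13,"z":41.2,"wx":-0.189},{"y":-13,"z":41.2,"wx":-0.189},{"y":-13,"z":41.2,"wx":-0.189},{"y":-13,"z":41.2,"wx":-0.189},{"y":-13,"z":41.2,"wx":-0.189},{"y":-13,"z":41.2,"wx":-0.189},{"y":-13,"z":41.2,"wx":-0.189},{"y":-13,"z":41.2,"wx":-0.189}]'
python3 - <<'E'
from h import *
import json
st=observe(); im=capture("wrist"); print(st["tool_pos"],st["eef_rot"])
json.dump({k:np.array(st[k]).tolist() for k in("tool_pos","eef_rot")},open("s1.json","w"))
cv2.imwrite("pics/w1.png",im[...,::-1])
E
```

```text
[0.236  0.6052 0.2306] [[-0.0005  0.3633  0.9317]
 [-0.0013  0.9317 -0.3633]
 [-1.     -0.0014  0.    ]]schema error: expected keys x, y, z, wx, wy, wz, gripper
```

View pics/w1.png

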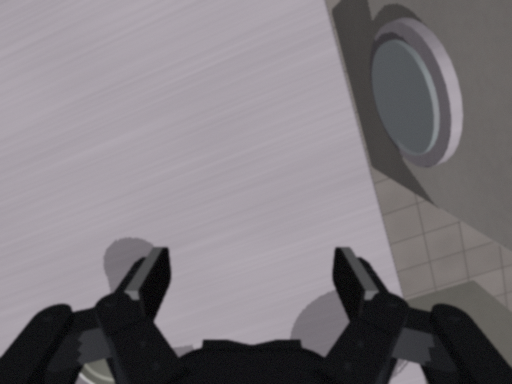

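```bash
python3 -m jog '[{"x":0,"y":-3,"z":10,"wx":-0.05,"wy":0,"wz":0,"gripper":8.5},{"x":0,"y":-6.5,"z":20.5,"wx":-0.1,"wy":0,"wz":0,"gripper":8.5},{"x":0,"y":-13,"z":41.2,"wx":-0.189,"wy":0,"wz":0,"gripper":8.5},{"x":0,"y":-13,"z":41.2,"wx":-0.189,"wy":0,"wz":0,"gripper":8.5},{"x":0,"y":-13,"z":41.2,"wx":-0.189,"wy":0,"wz":0,"gripper":8.5},{"x":0,"y":-13,"z":41.2,"wx":-0.189,"wy":0,"wz":0,"gripper":8.5},{"x":0,"y":-13,"z":41.2,"wx":-0.189,"wy":0,"wz":0,"gripper":8.5},{"x":0,"y":-13,"z":41.2,"wx":-0.189,"wy":0,"wz":0,"gripper":8.5},{"x":0,"y":-13,"z":41.2,"wx":-0.189,"wy":0,"wz":0,"gripper":8.5},{"x":0,"y":-13,"z":41.2,"wx":-0.189,"wy":0,"wz":0,"gripper":8.5},{"x":0,"y":-13,"z":41.2,"wx":-0.189,"wy":0,"wz":0,"gripper":8.5},{"x":0,"y":-13,"z":41.2,"wx":-0.189,"wy":0,"wz":0,"gripper":8.5},{"x":0,"y":-13,"z":41.2,"wx":-0.189,"wy":0,"wz":0,"gripper":8.5},{"x":0,"y":-13,"z":41.2,"wx":-0.189,"wy":0,"wz":0,"gripper":8.5},{"x":0,"y":-13,"z":41.2,"wx":-0.189,"wy":0,"wz":0,"gripper":8.5}]'
cat >> h.py <<'E'
import json
def wshot(n):
    st=observe(); im=capture("wrist")
    json.dump({k:np.array(st[k]).tolist() for k in("tool_pos","eef_rot")},open(n+".json","w"))
    cv2.imwrite(f"pics/{n}.png",im[...,::-1]); print(st["time"],np.array(st["tool_pos"]),"F",np.array(st["wrist_force"]),"w",st["width"])
def wcam(n): return cam("wrist",json.load(open(n+".json")))
E
python3 -c "
from h import *
wshot('w2')"
```

```text
time: 1.45
tool_pos: [0.571, 0.3368, 0.2312]
eef_rot: [[-0.001, 0.179, 0.984], [0.001, 0.984, -0.179], [-1.0, 0.001, -0.001]]
wrist_force: [-0.2, -0.9, -0.2]
width: 0.0848
1.45 [0.571  0.3368 0.2312] F [-0.1744 -0.8955 -0.2264] w 0.08482097047146957
```

View pics/w2.png

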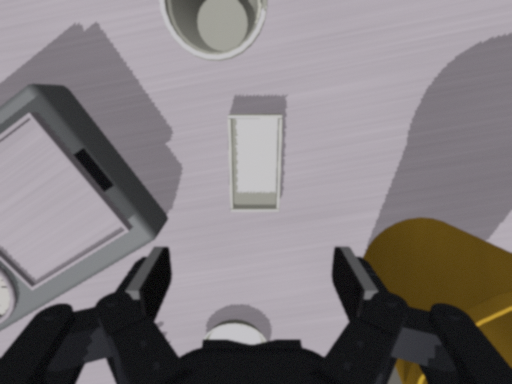

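Run:
```python
from h import *
im=cv2.imread("pics/w2.png")
cv2.imwrite("pics/w2c.png",cv2.resize(im[95:225,205:305],None,fx=4,fy=4,interpolation=cv2.INTER_CUBIC))
```

```text
(no output)
```

View pics/w2c.png

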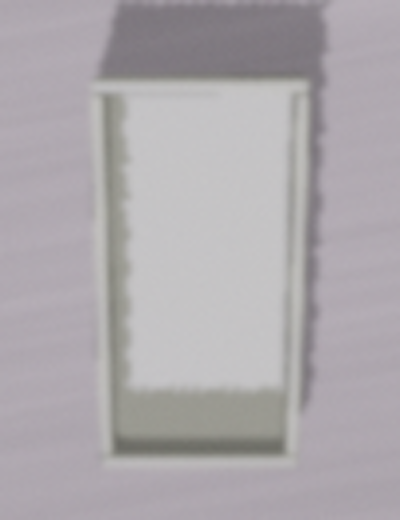

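```bash
cat >> h.py <<'E'
def quad(C,pts,s,off,z,n=""):
    P=ray(C,(np.array(pts)+.5)/s-.5+np.array(off),z);c=P.mean(0)
    e=[P[(i+1)%4]-P[i] for i in range(4)]
    print(n,c,"len",[round(float(np.linalg.norm(v)),4) for v in e],"ang",[round(float(np.degrees(np.arctan2(v[1],v[0]))),2) for v in e],'r',np.hypot(*c[:2]).round(4));return c
E
python3 - <<'E'
from h import *
c=quad(wcam("w2"),[(92,80),(310,80),(297,462),(104,462)],4,(205,95),.022)
go(c[0],c[1],.10,79.6); go(c[0],c[1],-.001,79.6)
E
```

```text
[0.5739 0.3422 0.022 ] len [0.0654, 0.124, 0.0647, 0.124] ang [79.7, -10.31, -100.31, 170.02] r 0.6682
shift cm [13.13  0.58  0.19] turn [ 0.0018 -0.0011 -0.0006] | now [0.5711 0.3367 0.2313] phi 79.71 t 1.5
shift cm [23.23  0.57  0.2 ] turn [ 0.0018 -0.0011 -0.0006] | now [0.5711 0.3367 0.2313] phi 79.71 t 1.5
```

```bash
python3 -m jog '[{"x":3,"y":0.57,"z":0.2,"wx":0,"wy":0,"wz":0,"gripper":8.5},{"x":7,"y":0.57,"z":0.2,"wx":0,"wy":0,"wz":0,"gripper":8.5},{"x":11,"y":0.57,"z":0.2,"wx":0,"wy":0,"wz":0,"gripper":8.5},{"x":15,"y":0.57,"z":0.2,"wx":0,"wy":0,"wz":0,"gripper":8.5},{"x":18,"y":0.57,"z":0.2,"wx":0,"wy":0,"wz":0,"gripper":8.5},{"x":20.5,"y":0.57,"z":0.2,"wx":0,"wy":0,"wz":0,"gripper":8.5},{"x":22,"y":0.57,"z":0.2,"wx":0,"wy":0,"wz":0,"gripper":8.5},{"x":23,"y":0.57,"z":0.2,"wx":0,"wy":0,"wz":0,"gripper":8.5},{"x":23.4,"y":0.57,"z":0.2,"wx":0,"wy":0,"wz":0,"gripper":8.5},{"x":23.4,"y":0.57,"z":0.2,"wx":0,"wy":0,"wz":0,"gripper":8.5},{"x":23.4,"y":0.57,"z":0.2,"wx":0,"wy":0,"wz":0,"gripper":8.5}]'
python3 -c "
from h import *
wshot('w3');go(.5739,.3422,-.003,79.8)"
```

```text
time: 2.42
tool_pos: [0.5767, 0.3409, -0.0013]
eef_rot: [[0.002, 0.182, 0.983], [0.001, 0.983, -0.182], [-1.0, 0.002, 0.002]]
wrist_force: [0.6, -0.6, 0.7]
width: 0.085
2.4167 [ 0.5767  0.3409 -0.0013] F [ 0.6147 -0.5649  0.7382] w 0.08502019297475145
shift cm [ 0.2   0.08 -0.32] turn [-0.0047  0.0022 -0.002 ] | now [ 0.5769  0.3409 -0.001 ] phi 79.53 t 2.4667
```

View pics/w3.png

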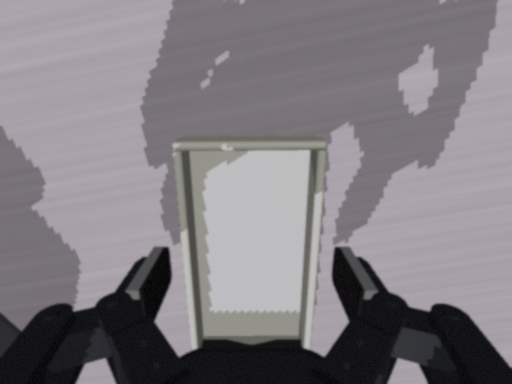

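Run:
```python
from h import *
C=wcam("w3");P=ray(C,[(174,141),(326,141)],.022);st=json.load(open("w3.json"));R=np.array(st["eef_rot"]);m=P.mean(0)
print(P,np.linalg.norm(P[1]-P[0])); c=m+.063*R[:,2]; print(c, (R.T@(c-np.array(st["tool_pos"])))*100)
```

```text
[[0.5069 0.3219 0.022 ]
 [0.5185 0.3847 0.022 ]] 0.06383547270816695
[0.5746 0.3419 0.0221] [-2.3391  0.0677 -0.2131]
```

```bash
python3 -m jog '[{"x":0.1,"y":0.07,"z":-0.25,"wx":0,"wy":0,"wz":0,"gripper":8.5},{"x":0.1,"y":0.07,"z":-0.25,"wx":0,"wy":0,"wz":0,"gripper":8.5},{"x":0.1,"y":0.07,"z":-0.25,"wx":0,"wy":0,"wz":0,"gripper":5.5},{"x":0.1,"y":0.07,"z":-0.25,"wx":0,"wy":0,"wz":0,"gripper":5.5},{"x":0.1,"y":0.07,"z":-0.25,"wx":0,"wy":0,"wz":0,"gripper":5.5},{"x":0.1,"y":0.07,"z":-0.25,"wx":0,"wy":0,"wz":0,"gripper":5.5},{"x":0.1,"y":0.07,"z":-0.25,"wx":0,"wy":0,"wz":0,"gripper":5.5},{"x":0.1,"y":0.07,"z":-0.25,"wx":0,"wy":0,"wz":0,"gripper":5.5},{"x":0.1,"y":0.07,"z":-0.25,"wx":0,"wy":0,"wz":0,"gripper":5.5},{"x":0.1,"y":0.07,"z":-0.25,"wx":0,"wy":0,"wz":0,"gripper":5.5}]' 40
python3 -c "
from h import *
wshot('w4');go(.5739,.3422,.20,79.8)"
```

```text
time: 3.3
tool_pos: [0.5738, 0.3415, -0.0029]
eef_rot: [[0.001, 0.182, 0.983], [0.001, 0.983, -0.182], [-1.0, 0.001, 0.001]]
wrist_force: [-1.8, -1.1, 5.2]
width: 0.0652
3.3 [ 0.5738  0.3415 -0.0029] F [-1.7754 -1.0524  5.1729] w 0.06522626727215444
shift cm [-20.29   0.09   0.02] turn [-0.0048  0.0006 -0.0007] | now [ 0.5737  0.3415 -0.0029] phi 79.53 t 3.35
```

View pics/w4.png

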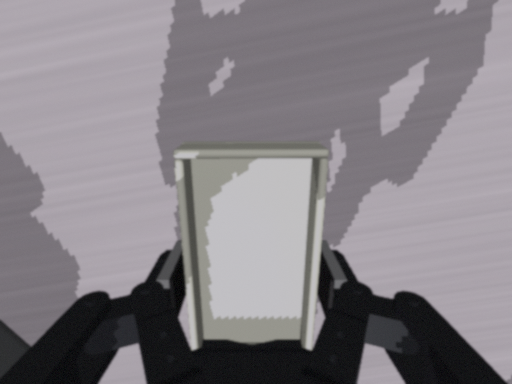

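```bash
python3 - <<'E'
from h import *
im=cv2.imread("pics/w2.png")
cv2.imwrite("pics/w2d.png",cv2.resize(im[80:330,0:180],None,fx=2.4*1.0,fy=2.4,interpolation=cv2.INTER_CUBIC))
C=wcam("w4");im=cv2.imread("pics/w4.png")
cv2.imwrite("pics/w4c.png",cv2.resize(im[130:180,160:340],None,fx=4,fy=4,interpolation=cv2.INTER_CUBIC))
E
python3 -m jog '[{"x":-0.5,"y":0,"z":0,"wx":0,"wy":0,"wz":0,"gripper":5.5},{"x":-1.5,"y":0,"z":0,"wx":0,"wy":0,"wz":0,"gripper":5.5},{"x":-3,"y":0,"z":0,"wx":0,"wy":0,"wz":0,"gripper":5.5},{"x":-6,"y":0,"z":0,"wx":0,"wy":0,"wz":0,"gripper":5.5},{"x":-9,"y":0,"z":0,"wx":0,"wy":0,"wz":0,"gripper":5.5},{"x":-12,"y":0,"z":0,"wx":0,"wy":0,"wz":0,"gripper":5.5},{"x":-15,"y":0,"z":0,"wx":0,"wy":0,"wz":0,"gripper":5.5},{"x":-18,"y":0,"z":0,"wx":0,"wy":0,"wz":0,"gripper":5.5},{"x":-20,"y":0,"z":0,"wx":0,"wy":0,"wz":0,"gripper":5.5},{"x":-20,"y":0,"z":0,"wx":0,"wy":0,"wz":0,"gripper":5.5}]'
python3 -c "
from h import *
wshot('w5')"
```

```text
time: 4.18
tool_pos: [0.5763, 0.3428, 0.2032]
eef_rot: [[0.009, 0.182, 0.983], [0.006, 0.983, -0.182], [-1.0, 0.007, 0.008]]
wrist_force: [1.4, 0.8, -0.0]
width: 0.0651
4.1833 [0.5763 0.3428 0.2032] F [ 1.3725  0.8    -0.0075] w 0.06510040448645765
```

View pics/w2d.png

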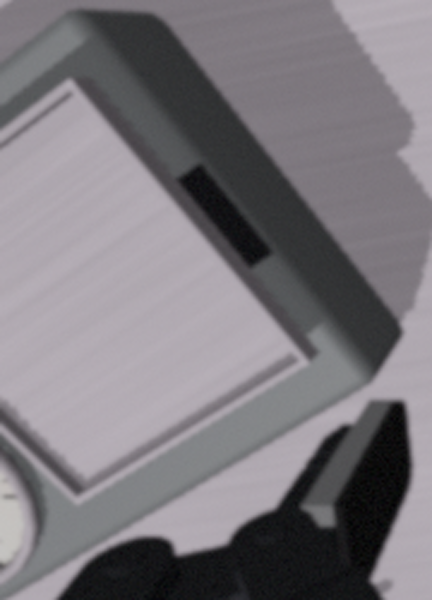

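View pics/w4c.png

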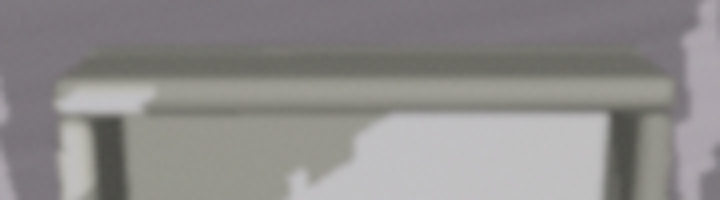

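View pics/w5.png

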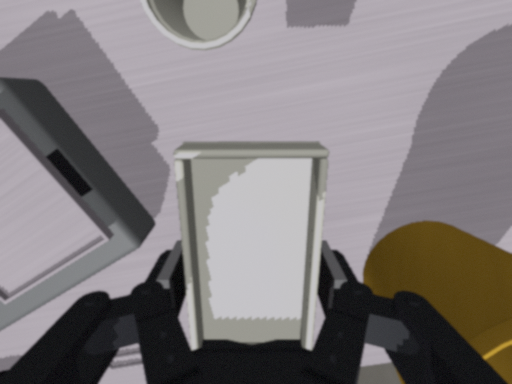

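Run:
```python
from h import *
C=wcam("w4");st=json.load(open("w4.json"));R=np.array(st["eef_rot"]);t=np.array(st["tool_pos"])
P=ray(C,[(173.5,149.2),(327.7,149.2)],.022);c=P.mean(0)+.063*R[:,2];print(np.linalg.norm(P[1]-P[0]),"tray in tool cm",R.T@(c-t)*100)
C=wcam("w2");A=ray(C,(np.array([(73,78),(314,357),(80,500)])+.5)/2.4-.5+[0,80],.094)
e=np.diff(A,axis=0);print(A,np.linalg.norm(e,axis=1),np.degrees(np.arctan2(e[:,1],e[:,0])),"centre",(A[0]+A[2])/2)
```

```text
0.064522186323743 tray in tool cm [-2.494   0.0924  0.1047]
[[0.4675 0.143  0.094 ]
 [0.6021 0.1986 0.094 ]
 [0.6561 0.0612 0.094 ]] [0.1456 0.1476] [ 22.4578 -68.5462] centre [0.5618 0.1021 0.094 ]
```

```bash
python3 -c "
from h import *
go(.561,.101,.18,111.8)"
```

```text
shift cm [  1.93 -23.97   3.  ] turn [-0.5635  0.0061 -0.003 ] | now [0.575  0.3421 0.2003] phi 79.51 t 4.2333
```

```bash
python3 -m jog '[{"x":0,"y":-1,"z":0,"wx":-0.04,"wy":0,"wz":0,"gripper":5.5},{"x":0,"y":-3,"z":0.4,"wx":-0.1,"wy":0,"wz":0,"gripper":5.5},{"x":0,"y":-6,"z":0.8,"wx":-0.16,"wy":0,"wz":0,"gripper":5.5},{"x":0,"y":-9,"z":1.1,"wx":-0.22,"wy":0,"wz":0,"gripper":5.5},{"x":0.4,"y":-12,"z":1.5,"wx":-0.28,"wy":0,"wz":0,"gripper":5.5},{"x":0.8,"y":-15,"z":1.9,"wx":-0.35,"wy":0,"wz":0,"gripper":5.5},{"x":1.2,"y":-18,"z":2.2,"wx":-0.42,"wy":0,"wz":0,"gripper":5.5},{"x":1.6,"y":-21,"z":2.6,"wx":-0.48,"wy":0,"wz":0,"gripper":5.5},{"x":1.9,"y":-23,"z":2.9,"wx":-0.54,"wy":0,"wz":0,"gripper":5.5},{"x":1.9,"y":-24,"z":3,"wx":-0.563,"wy":0,"wz":0,"gripper":5.5},{"x":1.9,"y":-24,"z":3,"wx":-0.563,"wy":0,"wz":0,"gripper":5.5},{"x":1.9,"y":-24,"z":3,"wx":-0.563,"wy":0,"wz":0,"gripper":5.5},{"x":1.9,"y":-24,"z":3,"wx":-0.563,"wy":0,"wz":0,"gripper":5.5}]'
python3 -c "
from h import *
wshot('w6');go(.561,.101,.18,111.8)
im=cv2.imread('pics/w6.png');cv2.imwrite('pics/w6c.png',cv2.resize(im,None,fx=1.5,fy=1.5,interpolation=cv2.INTER_CUBIC))"
```

```text
time: 5.32
tool_pos: [0.559, 0.1012, 0.177]
eef_rot: [[-0.001, -0.372, 0.928], [0.001, 0.928, 0.372], [-1.0, 0.001, -0.0]]
wrist_force: [1.2, -0.2, -2.8]
width: 0.0651
5.3167 [0.559  0.1012 0.177 ] F [ 1.1704 -0.1622 -2.7901] w 0.06509036391985919
shift cm [-0.29 -0.13  0.16] turn [ 0.0013  0.0001 -0.0011] | now [0.559  0.1016 0.1771] phi 111.88 t 5.3667
```

View pics/w6c.png

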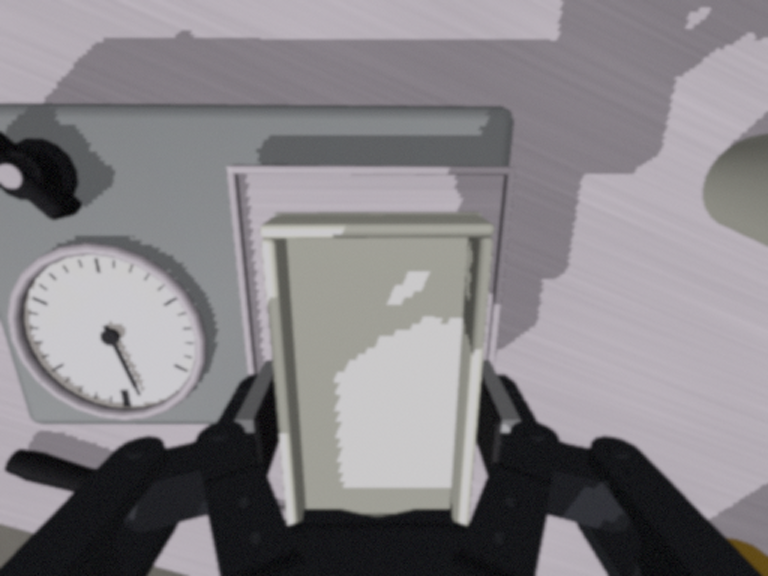

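Run:
```python
from h import *
C=wcam("w6");st=json.load(open("w6.json"));R=np.array(st["eef_rot"]);t=np.array(st["tool_pos"])
A=ray(C,(np.array([(227,166.5),(511.5,166.5)])+.5)/1.5-.5,.094);d=A[1]-A[0]
c=A.mean(0)+.074*R[:,2];print(A,np.linalg.norm(d),np.degrees(np.arctan2(d[1],d[0])),"centre",c,"in tool cm",R.T@(c-t)*100)
```

```text
[[0.5214 0.0051 0.094 ]
 [0.4673 0.1401 0.094 ]] 0.14542212000309315 111.82125983615985 centre [0.5631 0.1001 0.094 ] in tool cm [ 8.3001 -0.2682  0.339 ]
```

```bash
python3 -m jog '[{"x":1,"y":-0.2,"z":0.1,"wx":0,"wy":0,"wz":0,"gripper":5.5},{"x":2.5,"y":-0.37,"z":0.2,"wx":0,"wy":0,"wz":0,"gripper":5.5},{"x":4,"y":-0.37,"z":0.2,"wx":0,"wy":0,"wz":0,"gripper":5.5},{"x":5.5,"y":-0.37,"z":0.2,"wx":0,"wy":0,"wz":0,"gripper":5.5},{"x":6.5,"y":-0.37,"z":0.2,"wx":0,"wy":0,"wz":0,"gripper":5.5},{"x":7.2,"y":-0.37,"z":0.2,"wx":0,"wy":0,"wz":0,"gripper":5.5},{"x":7.6,"y":-0.37,"z":0.2,"wx":0,"wy":0,"wz":0,"gripper":5.5},{"x":7.6,"y":-0.37,"z":0.2,"wx":0,"wy":0,"wz":0,"gripper":5.5},{"x":7.6,"y":-0.37,"z":0.2,"wx":0,"wy":0,"wz":0,"gripper":5.5},{"x":7.6,"y":-0.37,"z":0.2,"wx":0,"wy":0,"wz":0,"gripper":5.5}]'
python3 -c "
from h import *
wshot('w7');go(.561,.101,.085,111.8)
im=cv2.imread('pics/w7.png');cv2.imwrite('pics/w7c.png',cv2.resize(im,None,fx=1.5,fy=1.5,interpolation=cv2.INTER_CUBIC))"
```

```text
time: 6.2
tool_pos: [0.5631, 0.0973, 0.1019]
eef_rot: [[0.001, -0.371, 0.929], [0.0, 0.929, 0.371], [-1.0, -0.0, 0.001]]
wrist_force: [-0.3, -0.6, -1.4]
width: 0.0653
6.2 [0.5631 0.0973 0.1019] F [-0.2786 -0.6447 -1.3734] w 0.06531959700641586
shift cm [ 1.7   0.43 -0.05] turn [-0.0003  0.0014  0.0002] | now [0.5631 0.0972 0.102 ] phi 111.78 t 6.25
```

View pics/w7c.png

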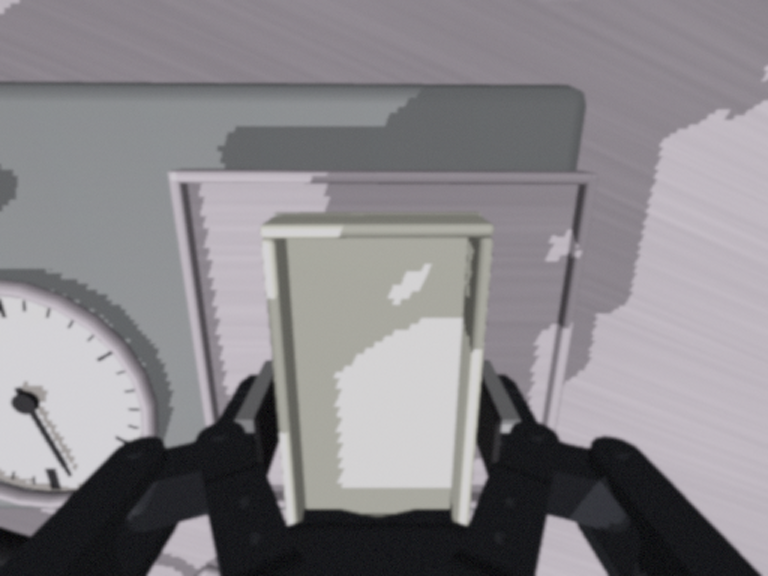

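Run:
```python
from h import *
C=wcam("w7");st=json.load(open("w7.json"));R=np.array(st["eef_rot"]);t=np.array(st["tool_pos"])
A=ray(C,(np.array([(168,173),(594.5,174.5)])+.5)/1.5-.5,.094);d=A[1]-A[0]
c=A.mean(0)+.074*R[:,2];print(np.linalg.norm(d),np.degrees(np.arctan2(d[1],d[0])),"centre",c,"in tool cm",R.T@(c-t)*100)
A=ray(C,(np.array([(262,226),(492.5,226)])+.5)/1.5-.5,t[2]+.003+.022);d=A[1]-A[0]
c=A.mean(0)+.063*R[:,2];print(np.linalg.norm(d),np.degrees(np.arctan2(d[1],d[0])),"tray",c,"in tool cm",R.T@(c-t)*100)
```

```text
0.14634542215055926 111.591833296045 centre [0.5635 0.1004 0.0941] in tool cm [0.7846 0.2774 0.1545]
0.06431754325201675 111.7891713596418 tray [0.5647 0.0994 0.127 ] in tool cm [-2.5083  0.1366  0.2299]
```

```bash
python3 -m jog '[{"x":0.4,"y":0.14,"z":-0.08,"wx":0,"wy":0,"wz":0,"gripper":5.5},{"x":0.8,"y":0.14,"z":-0.08,"wx":0,"wy":0,"wz":0,"gripper":5.5},{"x":1.1,"y":0.14,"z":-0.08,"wx":0,"wy":0,"wz":0,"gripper":5.5},{"x":1.3,"y":0.14,"z":-0.08,"wx":0,"wy":0,"wz":0,"gripper":5.5},{"x":1.4,"y":0.14,"z":-0.08,"wx":0,"wy":0,"wz":0,"gripper":5.5},{"x":1.4,"y":0.14,"z":-0.08,"wx":0,"wy":0,"wz":0,"gripper":5.5}]'
```

```text
time: 6.75
tool_pos: [0.561, 0.098, 0.0869]
eef_rot: [[-0.001, -0.371, 0.929], [-0.0, 0.929, 0.371], [-1.0, 0.0, -0.001]]
wrist_force: [-0.2, -0.4, -1.1]
width: 0.0651
```

```bash
python3 -m jog '[{"x":0.08,"y":0,"z":0,"wx":0,"wy":0,"wz":0,"gripper":5.5},{"x":0.16,"y":0,"z":0,"wx":0,"wy":0,"wz":0,"gripper":5.5},{"x":0.2,"y":0,"z":0,"wx":0,"wy":0,"wz":0,"gripper":5.5},{"x":0.2,"y":0,"z":0,"wx":0,"wy":0,"wz":0,"gripper":5.5}]'
python3 -c "
from h import *
wshot('w8')"
```

```text
time: 7.08
tool_pos: [0.5612, 0.098, 0.0853]
eef_rot: [[-0.0, -0.371, 0.929], [-0.0, 0.929, 0.371], [-1.0, 0.0, -0.0]]
wrist_force: [-0.3, 0.3, -1.5]
width: 0.0651
7.0833 [0.5612 0.098  0.0853] F [-0.3252  0.3261 -1.5126] w 0.06507361278074268
```

```bash
python3 -m jog '[{"x":0.08,"y":0,"z":0,"wx":0,"wy":0,"wz":0,"gripper":5.5},{"x":0.16,"y":0,"z":0,"wx":0,"wy":0,"wz":0,"gripper":5.5},{"x":0.2,"y":0,"z":0,"wx":0,"wy":0,"wz":0,"gripper":5.5},{"x":0.2,"y":0,"z":0,"wx":0,"wy":0,"wz":0,"gripper":5.5}]'
python3 -c "
from h import *
wshot('w9')
im=cv2.imread('pics/w9.png');cv2.imwrite('pics/w9c.png',cv2.resize(im,None,fx=1.5,fy=1.5,interpolation=cv2.INTER_CUBIC))"
```

```text
time: 7.47
tool_pos: [0.5614, 0.0981, 0.0835]
eef_rot: [[0.0, -0.371, 0.929], [0.0, 0.929, 0.371], [-1.0, -0.0, 0.0]]
wrist_force: [-0.3, 0.1, 3.0]
width: 0.065
7.4667 [0.5614 0.0981 0.0835] F [-0.3097  0.0788  3.0151] w 0.0649975811303206
```

View pics/w9c.png

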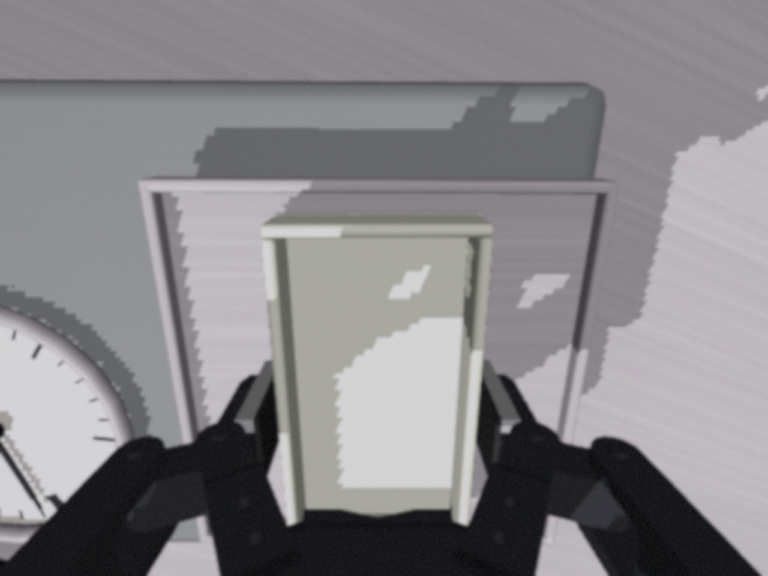

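Run:
```python
from h import *
C=wcam("w9");st=json.load(open("w9.json"));R=np.array(st["eef_rot"]);t=np.array(st["tool_pos"])
for z in(.094,.0925):
    A=ray(C,(np.array([(139.5,179),(616,180)])+.5)/1.5-.5,z);d=A[1]-A[0]
    c=A.mean(0)+.074*R[:,2];print(np.linalg.norm(d),np.degrees(np.arctan2(d[1],d[0])),"in tool cm",R.T@(c-t)*100)
A=ray(C,(np.array([(262,226),(492.5,226)])+.5)/1.5-.5,t[2]+.003+.022);d=A[1]-A[0]
c=A.mean(0)+.063*R[:,2];print("in tool cm",R.T@(c-t)*100)
A=ray(C,(np.array([(262,215),(492.5,215)])+.5)/1.5-.5,t[2]+.003);print("bottom edge z",(R.T@(A.mean(0)-t)*100)[2]+6.3)
```

```text
0.1442406186845071 111.66588856252591 in tool cm [-1.0507  0.154   0.1904]
0.1458715659290356 111.6658885625259 in tool cm [-0.9007  0.1542  0.2032]
in tool cm [-2.5018  0.1367  0.231 ]
bottom edge z 0.2892908485261181
```

```bash
python3 -m jog '[{"x":-0.05,"y":0,"z":0,"wx":0,"wy":0,"wz":0,"gripper":5.5},{"x":-0.1,"y":0,"z":0,"wx":0,"wy":0,"wz":0,"gripper":5.5},{"x":-0.1,"y":0,"z":0,"wx":0,"wy":0,"wz":0,"gripper":7.2},{"x":-0.1,"y":0,"z":0,"wx":0,"wy":0,"wz":0,"gripper":8.5},{"x":-0.1,"y":0,"z":0,"wx":0,"wy":0,"wz":0,"gripper":8.5},{"x":-0.1,"y":0,"z":0,"wx":0,"wy":0,"wz":0,"gripper":8.5},{"x":-0.1,"y":0,"z":0,"wx":0,"wy":0,"wz":0,"gripper":8.5}]'
python3 -c "
from h import *
wshot('w10')"
```

```text
time: 8.1
tool_pos: [0.5612, 0.0981, 0.0842]
eef_rot: [[-0.0, -0.371, 0.929], [0.0, 0.929, 0.371], [-1.0, 0.0, -0.0]]
wrist_force: [0.0, -0.3, -0.0]
width: 0.0848
8.1 [0.5612 0.0981 0.0842] F [ 0.009  -0.2662 -0.0459] w 0.08481398438385157
```

View pics/w10.png

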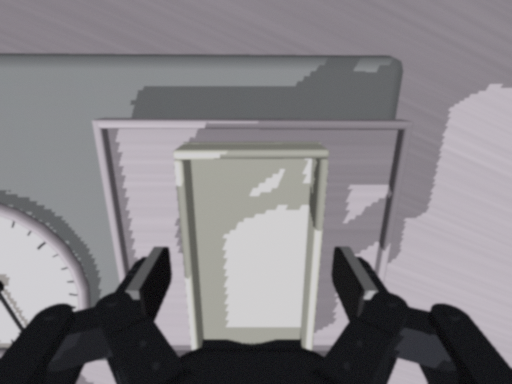

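```bash
python3 -m jog '[{"x":-1,"y":0,"z":0,"wx":0,"wy":0,"wz":0,"gripper":8.5},{"x":-3,"y":0,"z":0,"wx":0,"wy":0,"wz":0,"gripper":8.5},{"x":-6,"y":0,"z":0,"wx":0,"wy":0,"wz":0,"gripper":8.5},{"x":-10,"y":0,"z":0,"wx":0,"wy":0,"wz":0,"gripper":8.5},{"x":-14,"y":0,"z":0,"wx":0,"wy":0,"wz":0,"gripper":8.5},{"x":-16.5,"y":0,"z":0,"wx":0,"wy":0,"wz":0,"gripper":8.5}]'
python3 - <<'E'
from h import *
go(.417,-.343,.25,76.5)
C=cam("top")
print("bottle base-ish",ray(C,[(405,218)],0.02),"crate",ray(C,[(350,190)],.06))
wshot('w11')
E
```

```text
time: 8.65
tool_pos: [0.5625, 0.0985, 0.2541]
eef_rot: [[0.005, -0.371, 0.929], [0.001, 0.929, 0.371], [-1.0, -0.001, 0.005]]
wrist_force: [1.1, 0.3, -0.7]
width: 0.0848
shift cm [  0.28 -35.59 -29.9 ] turn [ 0.6159  0.0055 -0.0009] | now [0.5625 0.0985 0.2541] phi 111.79 t 8.65
bottle base-ish [[ 0.502  -0.4902  0.02  ]] crate [[ 0.5717 -0.3271  0.06  ]]
8.65 [0.5625 0.0985 0.2541] F [ 1.0777  0.3449 -0.6538] w 0.08484533758347171
```

View pics/w11.png

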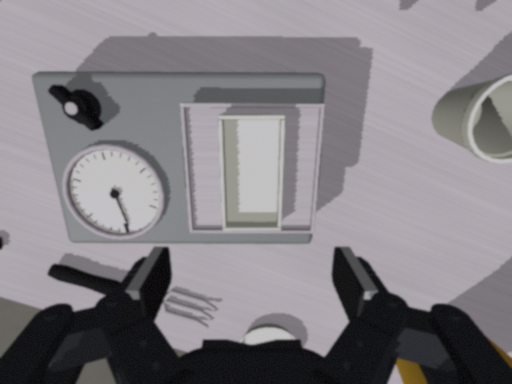

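```bash
python3 -m jog '[{"x":0,"y":-2,"z":-1.7,"wx":0.05,"wy":0,"wz":0,"gripper":8.5},{"x":0,"y":-5,"z":-4.2,"wx":0.12,"wy":0,"wz":0,"gripper":8.5},{"x":0,"y":-8,"z":-6.7,"wx":0.2,"wy":0,"wz":0,"gripper":8.5},{"x":0,"y":-11,"z":-9.2,"wx":0.28,"wy":0,"wz":0,"gripper":8.5},{"x":0.2,"y":-14,"z":-11.8,"wx":0.36,"wy":0,"wz":0,"gripper":8.5},{"x":0.2,"y":-17,"z":-14.3,"wx":0.44,"wy":0,"wz":0,"gripper":8.5},{"x":0.2,"y":-20,"z":-16.8,"wx":0.52,"wy":0,"wz":0,"gripper":8.5},{"x":0.2,"y":-23,"z":-19.3,"wx":0.6,"wy":0,"wz":0,"gripper":8.5},{"x":0.2,"y":-26,"z":-21.8,"wx":0.616,"wy":0,"wz":0,"gripper":8.5},{"x":0.2,"y":-29,"z":-24.4,"wx":0.616,"wy":0,"wz":0,"gripper":8.5},{"x":0.2,"y":-32,"z":-26.9,"wx":0.616,"wy":0,"wz":0,"gripper":8.5},{"x":0.2,"y":-34.5,"z":-29,"wx":0.616,"wy":0,"wz":0,"gripper":8.5},{"x":0.2,"y":-35.6,"z":-29.9,"wx":0.616,"wy":0,"wz":0,"gripper":8.5},{"x":0.2,"y":-35.6,"z":-29.9,"wx":0.616,"wy":0,"wz":0,"gripper":8.5},{"x":0.2,"y":-35.6,"z":-29.9,"wx":0.616,"wy":0,"wz":0,"gripper":8.5},{"x":0.2,"y":-35.6,"z":-29.9,"wx":0.616,"wy":0,"wz":0,"gripper":8.5}]'
python3 -c "
from h import *
wshot('w12')
im=cv2.imread('pics/w12.png');cv2.imwrite('pics/w12c.png',cv2.resize(im,None,fx=1.5,fy=1.5,interpolation=cv2.INTER_CUBIC))"
```

```text
time: 10.03
tool_pos: [0.4163, -0.342, 0.2474]
eef_rot: [[0.0, 0.232, 0.973], [0.001, 0.973, -0.232], [-1.0, 0.001, 0.0]]
wrist_force: [0.2, 0.4, 0.5]
width: 0.0849
10.0333 [ 0.4163 -0.342   0.2474] F [0.2228 0.3601 0.495 ] w 0.08494760689741225
```

View pics/w12c.png

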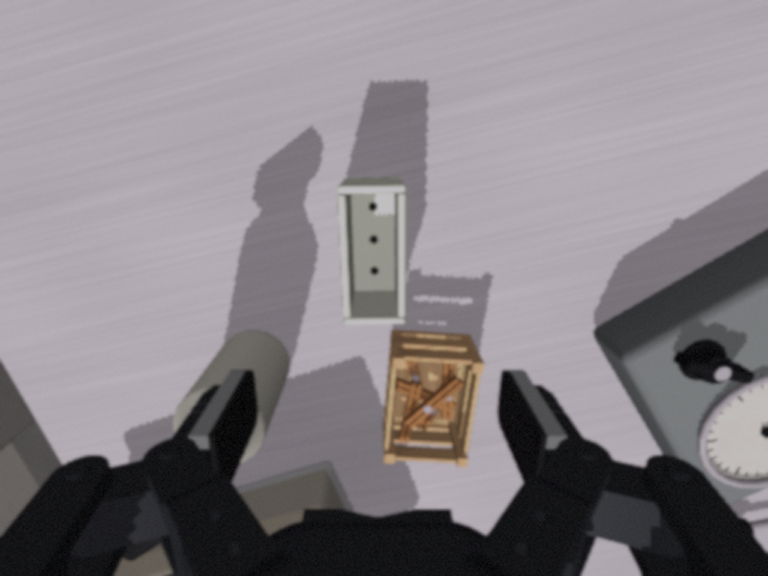

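Run:
```python
from h import *
C=wcam("w12");st=json.load(open("w12.json"));R=np.array(st["eef_rot"]);t=np.array(st["tool_pos"])
c=quad(C,[(338,185.5),(406,185.5),(407,324),(344,324)],1.5,(0,0),.075)
go(c[0],c[1],.035,76.5,dict(st,time=0))
for p,z in [((253,332),0.),((430,358),.06),((389,462),.06),((466,464),.06)]:
    a=ray(C,[(p[0]/1.5,p[1]/1.5)],z)[0]; print(p,a,"rel planter in tool cm",(R.T@(a-c))*100)
```

```text
[ 0.4175 -0.3435  0.075 ] len [0.0492, 0.1093, 0.0508, 0.1092] ang [76.58, -11.74, -103.44, 167.42] r 0.5406
shift cm [21.24 -0.14  0.15] turn [ 0.0014  0.     -0.0013] | now [ 0.4163 -0.342   0.2474] phi 76.58 t 0
(253, 332) [ 0.4835 -0.4845  0.    ] rel planter in tool cm [  7.4849 -12.1911   9.6918]
(430, 358) [ 0.5199 -0.3179  0.06  ] rel planter in tool cm [1.5066 4.8681 9.3741]
(389, 462) [ 0.6201 -0.3774  0.06  ] rel planter in tool cm [ 1.5027  1.4067 20.4983]
(466, 464) [ 0.6396 -0.3063  0.06  ] rel planter in tool cm [ 1.5121  8.7672 20.7404]
```

```bash
python3 -m jog '[{"x":2,"y":-0.14,"z":0.15,"wx":-0.01,"wy":0,"wz":0,"gripper":8.5},{"x":5,"y":-0.14,"z":0.15,"wx":-0.01,"wy":0,"wz":0,"gripper":8.5},{"x":8.5,"y":-0.14,"z":0.15,"wx":-0.01,"wy":0,"wz":0,"gripper":8.5},{"x":12,"y":-0.14,"z":0.15,"wx":-0.01,"wy":0,"wz":0,"gripper":8.5},{"x":14,"y":-0.14,"z":0.15,"wx":-0.01,"wy":0,"wz":0,"gripper":8.5},{"x":14.5,"y":-0.14,"z":0.15,"wx":-0.01,"wy":0,"wz":0,"gripper":8.5},{"x":14.5,"y":-0.14,"z":0.15,"wx":-0.01,"wy":0,"wz":0,"gripper":8.5}]'
python3 -c "
from h import *
wshot('w13')
im=cv2.imread('pics/w13.png');cv2.imwrite('pics/w13c.png',cv2.resize(im,None,fx=1.5,fy=1.5,interpolation=cv2.INTER_CUBIC))"
```

```text
time: 10.67
tool_pos: [0.4168, -0.3433, 0.1012]
eef_rot: [[-0.002, 0.222, 0.975], [0.002, 0.975, -0.222], [-1.0, 0.002, -0.003]]
wrist_force: [0.1, -0.6, 0.5]
width: 0.0849
10.6667 [ 0.4168 -0.3433  0.1012] F [ 0.0592 -0.6035  0.5041] w 0.08491429410040995
```

View pics/w13c.png

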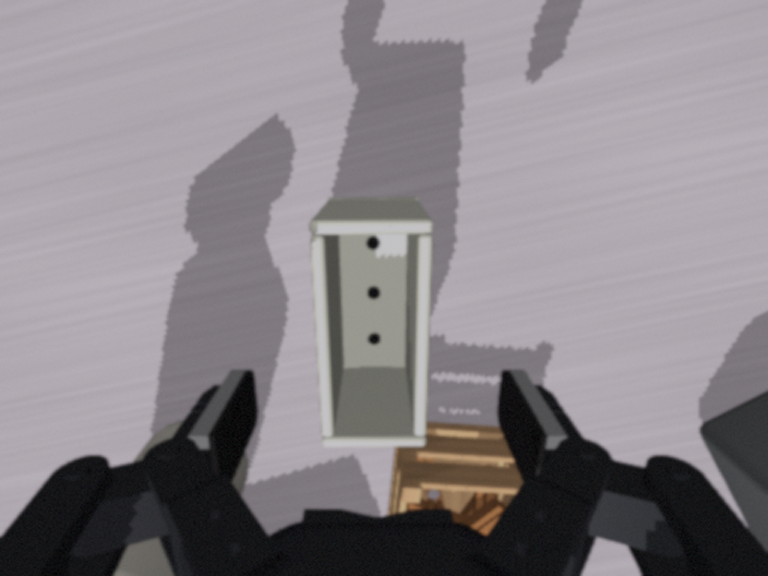

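Run:
```python
from h import *
C=wcam("w13");st=json.load(open("w13.json"))
c=quad(C,[(310.5,221),(432.5,221),(425,444.5),(322,444.5)],1.5,(0,0),.075)
go(c[0],c[1],.03,77.3,dict(st,time=0))
```

```text
[ 0.4168 -0.3441  0.075 ] len [0.0487, 0.1078, 0.0494, 0.1077] ang [77.17, -12.34, -102.89, 167.25] r 0.5405
shift cm [ 7.12 -0.09  0.04] turn [-0.0019 -0.0027 -0.0019] | now [ 0.4168 -0.3433  0.1012] phi 77.19 t 0
```

```bash
python3 -m jog '[{"x":1.5,"y":-0.09,"z":0,"wx":0,"wy":0,"wz":0,"gripper":8.5},{"x":4,"y":-0.09,"z":0,"wx":0,"wy":0,"wz":0,"gripper":8.5},{"x":6,"y":-0.09,"z":0,"wx":0,"wy":0,"wz":0,"gripper":8.5},{"x":7,"y":-0.09,"z":0,"wx":0,"wy":0,"wz":0,"gripper":8.5},{"x":7.1,"y":-0.09,"z":0,"wx":0,"wy":0,"wz":0,"gripper":6.5},{"x":7.1,"y":-0.09,"z":0,"wx":0,"wy":0,"wz":0,"gripper":5.5},{"x":7.1,"y":-0.09,"z":0,"wx":0,"wy":0,"wz":0,"gripper":4},{"x":7.1,"y":-0.09,"z":0,"wx":0,"wy":0,"wz":0,"gripper":4},{"x":7.1,"y":-0.09,"z":0,"wx":0,"wy":0,"wz":0,"gripper":4},{"x":7.1,"y":-0.09,"z":0,"wx":0,"wy":0,"wz":0,"gripper":4},{"x":7.1,"y":-0.09,"z":0,"wx":0,"wy":0,"wz":0,"gripper":4},{"x":7.1,"y":-0.09,"z":0,"wx":0,"wy":0,"wz":0,"gripper":4}]' 50
python3 -c "
from h import *
wshot('w14')
im=cv2.imread('pics/w14.png');cv2.imwrite('pics/w14c.png',cv2.resize(im,None,fx=1.5,fy=1.5,interpolation=cv2.INTER_CUBIC))"
```

```text
time: 11.72
tool_pos: [0.4178, -0.3467, 0.0329]
eef_rot: [[0.002, 0.224, 0.975], [-0.002, 0.975, -0.224], [-1.0, -0.001, 0.003]]
wrist_force: [0.3, 1.8, 6.2]
width: 0.0496
11.7167 [ 0.4178 -0.3467  0.0329] F [0.2656 1.7829 6.1709] w 0.04955786501366707
```

View pics/w14c.png

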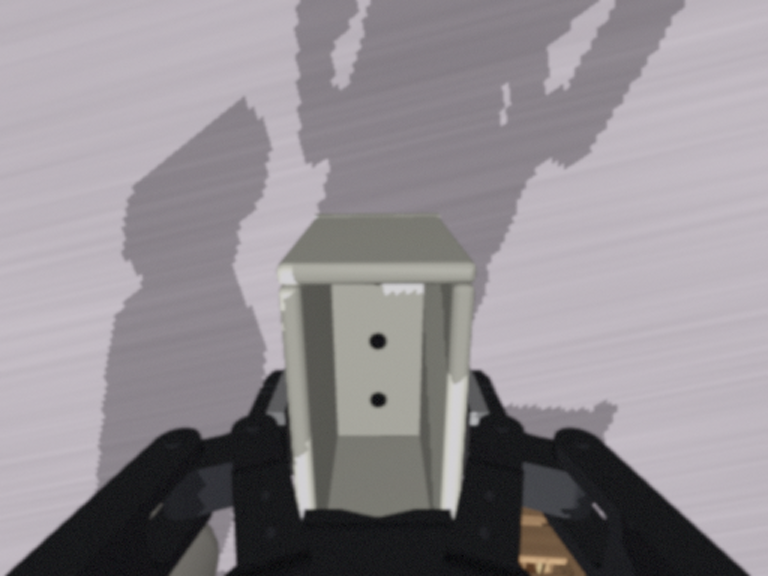

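```bash
python3 - <<'E'
from h import *
C=wcam("w14");st=json.load(open("w14.json"));R=np.array(st["eef_rot"]);t=np.array(st["tool_pos"])
A=ray(C,(np.array([(278,263),(474,263)])+.5)/1.5-.5,.075);d=A[1]-A[0]
c=A.mean(0)+.055*R[:,2];print(np.linalg.norm(d),np.degrees(np.arctan2(d[1],d[0])),c,"in tool cm",R.T@(c-t)*100)
A=ray(C,(np.array([(322,214),(440,214)])+.5)/1.5-.5,.0);d=A[1]-A[0]
c=A.mean(0)+.055*R[:,2];print(np.linalg.norm(d),c,"in tool cm",R.T@(c-t)*100)
E
python3 -m jog '[{"x":-0.5,"y":0,"z":0,"wx":0,"wy":0,"wz":0,"gripper":4},{"x":-1.5,"y":0,"z":0,"wx":0,"wy":0,"wz":0,"gripper":4},{"x":-3,"y":0,"z":0,"wx":0,"wy":0,"wz":0,"gripper":4},{"x":-5.5,"y":0,"z":0,"wx":0,"wy":0,"wz":0,"gripper":4},{"x":-8.5,"y":0,"z":0,"wx":0,"wy":0,"wz":0,"gripper":4},{"x":-12,"y":0,"z":0,"wx":0,"wy":0,"wz":0,"gripper":4},{"x":-15.5,"y":0,"z":0,"wx":0,"wy":0,"wz":0,"gripper":4},{"x":-18.5,"y":0,"z":0,"wx":0,"wy":0,"wz":0,"gripper":4},{"x":-20,"y":0,"z":0,"wx":0,"wy":0,"wz":0,"gripper":4},{"x":-20,"y":0,"z":0,"wx":0,"wy":0,"wz":0,"gripper":4}]'
python3 -c "
from h import *
wshot('w15'); go(.5612,.098,.22,111.75)"
```

```text
0.04810203328976962 77.09195353244552 [ 0.4172 -0.3456  0.0752] in tool cm [-4.2255  0.0881 -0.0626]
0.04860461164737704 [ 0.4181 -0.344   0.0002] in tool cm [ 3.2744  0.2738 -0.0355]
time: 12.6
tool_pos: [0.4182, -0.3475, 0.2357]
eef_rot: [[0.006, 0.224, 0.975], [-0.005, 0.975, -0.224], [-1.0, -0.003, 0.007]]
wrist_force: [1.2, -0.1, -3.2]
width: 0.0494
12.6 [ 0.4182 -0.3475  0.2357] F [ 1.1585 -0.0563 -3.2198] w 0.0494304263423801
shift cm [ 1.26 46.56  4.08] turn [-0.6057  0.0029  0.0027] | now [ 0.4171 -0.3466  0.2333] phi 77.05 t 12.65
```

View pics/w15.png

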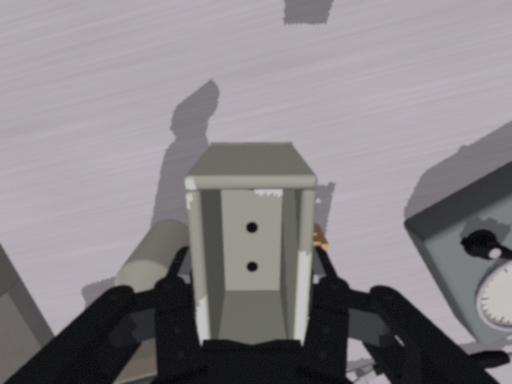

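```bash
python3 -m jog '[{"x":0,"y":1,"z":0.1,"wx":-0.02,"wy":0,"wz":0,"gripper":4},{"x":0,"y":3,"z":0.3,"wx":-0.05,"wy":0,"wz":0,"gripper":4},{"x":0,"y":6,"z":0.6,"wx":-0.09,"wy":0,"wz":0,"gripper":4},{"x":0,"y":9.5,"z":0.9,"wx":-0.13,"wy":0,"wz":0,"gripper":4},{"x":0,"y":13,"z":1.2,"wx":-0.17,"wy":0,"wz":0,"gripper":4},{"x":0,"y":16.5,"z":1.5,"wx":-0.21,"wy":0,"wz":0,"gripper":4},{"x":0,"y":20,"z":1.8,"wx":-0.26,"wy":0,"wz":0,"gripper":4},{"x":0,"y":23.5,"z":2.2,"wx":-0.31,"wy":0,"wz":0,"gripper":4},{"x":0,"y":27,"z":2.5,"wx":-0.36,"wy":0,"wz":0,"gripper":4},{"x":0,"y":30.5,"z":2.8,"wx":-0.41,"wy":0,"wz":0,"gripper":4},{"x":0,"y":34,"z":3.1,"wx":-0.45,"wy":0,"wz":0,"gripper":4},{"x":0.3,"y":37.5,"z":3.5,"wx":-0.5,"wy":0,"wz":0,"gripper":4},{"x":0.6,"y":41,"z":3.8,"wx":-0.54,"wy":0,"wz":0,"gripper":4},{"x":0.9,"y":44,"z":4.1,"wx":-0.58,"wy":0,"wz":0,"gripper":4},{"x":1.2,"y":46,"z":4.3,"wx":-0.6,"wy":0,"wz":0,"gripper":4},{"x":1.2,"y":46.7,"z":4.3,"wx":-0.606,"wy":0,"wz":0,"gripper":4},{"x":1.2,"y":46.7,"z":4.3,"wx":-0.606,"wy":0,"wz":0,"gripper":4},{"x":1.2,"y":46.7,"z":4.3,"wx":-0.606,"wy":0,"wz":0,"gripper":4},{"x":1.2,"y":46.7,"z":4.3,"wx":-0.606,"wy":0,"wz":0,"gripper":4}]'
python3 -c "
from h import *
wshot('w16'); go(.5638,.099,.18,111.75)
im=cv2.imread('pics/w16.png');cv2.imwrite('pics/w16c.png',cv2.resize(im,None,fx=1.5,fy=1.5,interpolation=cv2.INTER_CUBIC))"
```

```text
time: 14.23
tool_pos: [0.5622, 0.0972, 0.2185]
eef_rot: [[-0.002, -0.369, 0.929], [-0.002, 0.929, 0.369], [-1.0, -0.001, -0.003]]
wrist_force: [0.1, -0.9, -3.5]
width: 0.0493
14.2333 [0.5622 0.0972 0.2185] F [ 0.0973 -0.8797 -3.5297] w 0.04927271348093598
shift cm [3.88 0.12 0.2 ] turn [-0.0021 -0.0018  0.001 ] | now [0.5625 0.0972 0.2189] phi 111.63 t 14.2833
```

View pics/w16c.png

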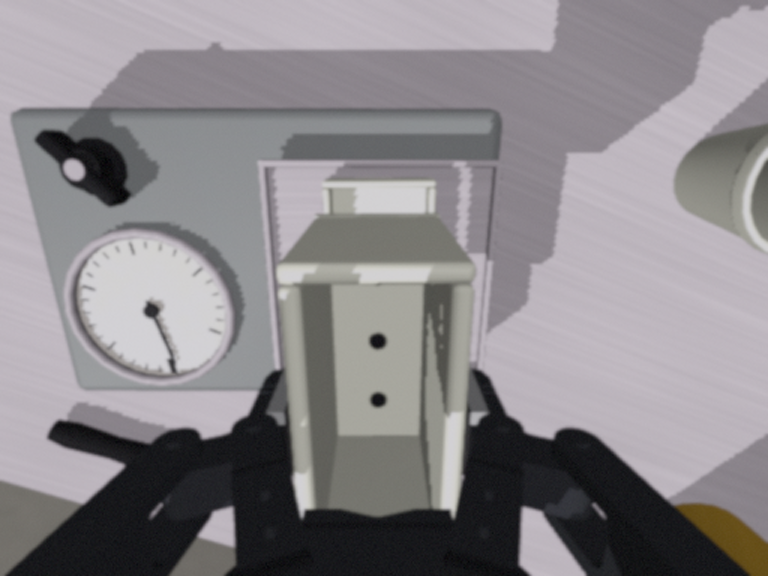

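```bash
python3 -m jog '[{"x":1,"y":0.12,"z":0.2,"wx":-0.002,"wy":0,"wz":0,"gripper":4},{"x":2.5,"y":0.12,"z":0.2,"wx":-0.002,"wy":0,"wz":0,"gripper":4},{"x":4,"y":0.12,"z":0.2,"wx":-0.002,"wy":0,"wz":0,"gripper":4},{"x":5.2,"y":0.12,"z":0.2,"wx":-0.002,"wy":0,"wz":0,"gripper":4},{"x":6,"y":0.12,"z":0.2,"wx":-0.002,"wy":0,"wz":0,"gripper":4},{"x":6.3,"y":0.12,"z":0.2,"wx":-0.002,"wy":0,"wz":0,"gripper":4},{"x":6.3,"y":0.12,"z":0.2,"wx":-0.002,"wy":0,"wz":0,"gripper":4},{"x":6.3,"y":0.12,"z":0.2,"wx":-0.002,"wy":0,"wz":0,"gripper":4}]'
python3 -c "
from h import *
wshot('w17'); go(.5638,.099,.18,111.75)
im=cv2.imread('pics/w17.png');cv2.imwrite('pics/w17c.png',cv2.resize(im[90:230,120:380],None,fx=3,fy=3,interpolation=cv2.INTER_CUBIC))"
```

```text
time: 14.95
tool_pos: [0.5649, 0.1012, 0.1566]
eef_rot: [[0.001, -0.373, 0.928], [0.0, 0.928, 0.373], [-1.0, -0.0, 0.001]]
wrist_force: [-0.4, 0.6, -2.5]
width: 0.0497
14.95 [0.5649 0.1012 0.1566] F [-0.436   0.6296 -2.5051] w 0.04966085076078205
shift cm [-2.31 -0.17 -0.2 ] turn [0.0023 0.0014 0.0002] | now [0.5651 0.1013 0.1569] phi 111.88 t 15.0
```

View pics/w17c.png

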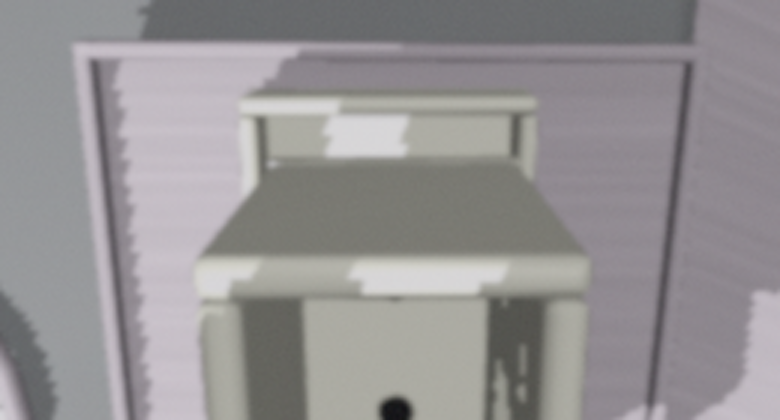

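Run:
```python
from h import *
C=wcam("w17");st=json.load(open("w17.json"));R=np.array(st["eef_rot"]);t=np.array(st["tool_pos"])
f=lambda a:(np.array(a)+.5)/3-.5+[120,90]
for n,a,z,h in [("tray",[(240,96),(538,97)],.1093,.063),("pan",[(73,44),(698,46)],.0933,.074),("plbot",[(267,160),(520,160)],t[2]-.033,.055),("plrim",[(196,257),(588,257)],t[2]-.033+.075,.055)]:
    A=ray(C,f(a),z);d=A[1]-A[0];c=A.mean(0)+h*R[:,2]
    print(n,np.linalg.norm(d).round(4),np.degrees(np.arctan2(d[1],d[0])).round(2),c,"in tool cm",R.T@(c-t)*100)
```

```text
tray 0.0649 111.69 [0.5624 0.1002 0.1093] in tool cm [ 4.7232  0.0074 -0.2697]
pan 0.1448 111.7 [0.5635 0.0997 0.0933] in tool cm [ 6.3226 -0.0803 -0.1858]
plbot 0.0522 111.88 [0.5652 0.1024 0.1236] in tool cm [3.2965 0.1066 0.0768]
plrim 0.0482 111.88 [0.5647 0.1022 0.1986] in tool cm [-4.2036  0.0996  0.0284]
```

```bash
python3 -m jog '[{"x":0,"y":-0.05,"z":-0.16,"wx":0,"wy":0,"wz":0,"gripper":4},{"x":0.1,"y":-0.09,"z":-0.32,"wx":0,"wy":0,"wz":0,"gripper":4},{"x":0.2,"y":-0.09,"z":-0.32,"wx":0,"wy":0,"wz":0,"gripper":4},{"x":0.4,"y":-0.09,"z":-0.32,"wx":0,"wy":0,"wz":0,"gripper":4},{"x":0.6,"y":-0.09,"z":-0.32,"wx":0,"wy":0,"wz":0,"gripper":4},{"x":0.8,"y":-0.09,"z":-0.32,"wx":0,"wy":0,"wz":0,"gripper":4},{"x":0.9,"y":-0.09,"z":-0.32,"wx":0,"wy":0,"wz":0,"gripper":4},{"x":0.9,"y":-0.09,"z":-0.32,"wx":0,"wy":0,"wz":0,"gripper":4},{"x":0.9,"y":-0.09,"z":-0.32,"wx":0,"wy":0,"wz":0,"gripper":4}]'
python3 - <<'E'
from h import *
wshot('w18')
im=cv2.imread('pics/w18.png');cv2.imwrite('pics/w18c.png',cv2.resize(im[90:230,100:400],None,fx=2.6,fy=2.6,interpolation=cv2.INTER_CUBIC))
E
```

```text
time: 15.75
tool_pos: [0.5618, 0.0993, 0.1471]
eef_rot: [[-0.0, -0.373, 0.928], [-0.0, 0.928, 0.373], [-1.0, 0.0, -0.0]]
wrist_force: [0.5, 0.7, -3.4]
width: 0.0494
15.75 [0.5618 0.0993 0.1471] F [ 0.5184  0.7172 -3.3609] w 0.04942797902625843
```

View pics/w18c.png

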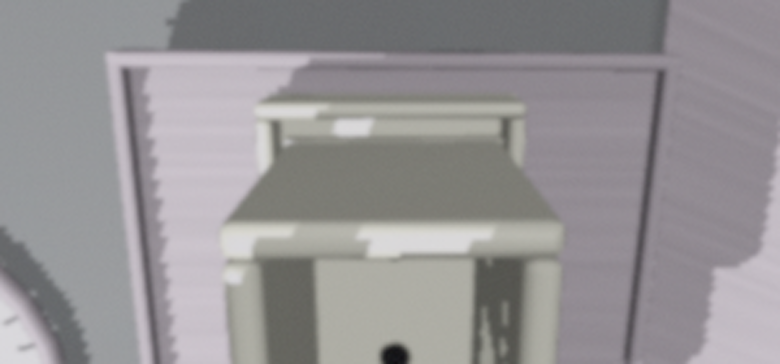

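Run:
```python
from h import *
C=wcam("w18");st=json.load(open("w18.json"));R=np.array(st["eef_rot"]);t=np.array(st["tool_pos"])
f=lambda a:(np.array(a)+.5)/2.6-.5+[100,90]
for n,a,z,h in [("tray",[(256,101),(526,102)],.1093,.063),("pan",[(106,53),(670,56)],.0933,.074),("plbot",[(283,140),(503,140)],t[2]-.033,.055),("plrim",[(222,224),(562,224)],t[2]-.033+.075,.055)]:
    A=ray(C,f(a),z);d=A[1]-A[0];c=A.mean(0)+h*R[:,2]
    print(n,np.linalg.norm(d).round(4),np.degrees(np.arctan2(d[1],d[0])).round(2),c,"in tool cm",R.T@(c-t)*100)
```

```text
tray 0.065 111.69 [0.5622 0.1001 0.1093] in tool cm [3.7843 0.0596 0.0646]
pan 0.1449 111.61 [0.5634 0.0997 0.0933] in tool cm [ 5.3846 -0.0187  0.163 ]
plbot 0.0524 111.9 [0.5624 0.1007 0.1141] in tool cm [3.3016 0.1074 0.1109]
plrim 0.0483 111.9 [0.5619 0.1005 0.1891] in tool cm [-4.1984  0.1045  0.0495]
```

```bash
python3 -m jog '[{"x":0.3,"y":-0.04,"z":0,"wx":0.002,"wy":0,"wz":0,"gripper":4},{"x":0.7,"y":-0.04,"z":0,"wx":0.002,"wy":0,"wz":0,"gripper":4},{"x":1.1,"y":-0.04,"z":0,"wx":0.002,"wy":0,"wz":0,"gripper":4},{"x":1.4,"y":-0.04,"z":0,"wx":0.002,"wy":0,"wz":0,"gripper":4},{"x":1.7,"y":-0.04,"z":0,"wx":0.002,"wy":0,"wz":0,"gripper":4},{"x":1.85,"y":-0.04,"z":0,"wx":0.002,"wy":0,"wz":0,"gripper":4},{"x":1.9,"y":-0.04,"z":0,"wx":0.002,"wy":0,"wz":0,"gripper":4},{"x":1.9,"y":-0.04,"z":0,"wx":0.002,"wy":0,"wz":0,"gripper":4}]'
```

```text
time: 16.47
tool_pos: [0.562, 0.0989, 0.1281]
eef_rot: [[-0.0, -0.371, 0.929], [0.0, 0.929, 0.371], [-1.0, 0.0, -0.0]]
wrist_force: [0.8, 0.2, -3.1]
width: 0.0497
```

```bash
python3 -m jog '[{"x":0.08,"y":0,"z":0,"wx":0,"wy":0,"wz":0,"gripper":4},{"x":0.16,"y":0,"z":0,"wx":0,"wy":0,"wz":0,"gripper":4},{"x":0.24,"y":0,"z":0,"wx":0,"wy":0,"wz":0,"gripper":4},{"x":0.3,"y":0,"z":0,"wx":0,"wy":0,"wz":0,"gripper":4},{"x":0.36,"y":0,"z":0,"wx":0,"wy":0,"wz":0,"gripper":4},{"x":0.4,"y":0,"z":0,"wx":0,"wy":0,"wz":0,"gripper":4},{"x":0.4,"y":0,"z":0,"wx":0,"wy":0,"wz":0,"gripper":4}]'
```

```text
time: 17.05
tool_pos: [0.562, 0.0989, 0.1243]
eef_rot: [[0.0, -0.371, 0.929], [0.0, 0.929, 0.371], [-1.0, 0.0, 0.0]]
wrist_force: [-0.4, 0.6, -2.0]
width: 0.0493
```

```bash
python3 -m jog '[{"x":0.06,"y":0,"z":0,"wx":0,"wy":0,"wz":0,"gripper":4},{"x":0.12,"y":0,"z":0,"wx":0,"wy":0,"wz":0,"gripper":4},{"x":0.18,"y":0,"z":0,"wx":0,"wy":0,"wz":0,"gripper":4},{"x":0.18,"y":0,"z":0,"wx":0,"wy":0,"wz":0,"gripper":4}]'
python3 - <<'E'
from h import *
wshot('w19')
E
```

```text
time: 17.38
tool_pos: [0.562, 0.0989, 0.1227]
eef_rot: [[0.0, -0.371, 0.929], [0.0, 0.929, 0.371], [-1.0, -0.0, 0.0]]
wrist_force: [-1.2, -0.0, 0.9]
width: 0.0494
17.3833 [0.562  0.0989 0.1227] F [-1.2355 -0.0297  0.8639] w 0.0494378891306069
```

View pics/w19.png

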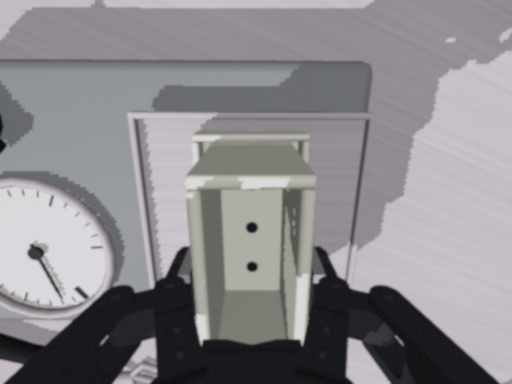

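```bash
python3 -m jog '[{"x":0,"y":0,"z":0,"wx":0,"wy":0,"wz":0,"gripper":5.2},{"x":0,"y":0,"z":0,"wx":0,"wy":0,"wz":0,"gripper":6},{"x":0,"y":0,"z":0,"wx":0,"wy":0,"wz":0,"gripper":7},{"x":0,"y":0,"z":0,"wx":0,"wy":0,"wz":0,"gripper":7},{"x":0,"y":0,"z":0,"wx":0,"wy":0,"wz":0,"gripper":7},{"x":-1,"y":0,"z":0,"wx":0,"wy":0,"wz":0,"gripper":7},{"x":-3,"y":0,"z":0,"wx":0,"wy":0,"wz":0,"gripper":7},{"x":-6,"y":0,"z":0,"wx":0,"wy":0,"wz":0,"gripper":7},{"x":-9,"y":0,"z":0,"wx":0,"wy":0,"wz":0,"gripper":7},{"x":-12,"y":0,"z":0,"wx":0,"wy":0,"wz":0,"gripper":7},{"x":-13,"y":0,"z":0,"wx":0,"wy":0,"wz":0,"gripper":5},{"x":-13,"y":0,"z":0,"wx":0,"wy":0,"wz":0,"gripper":3},{"x":-13,"y":0,"z":0,"wx":0,"wy":0,"wz":0,"gripper":0},{"x":-13,"y":0,"z":0,"wx":0,"wy":0,"wz":0,"gripper":0}]' 20
python3 - <<'E'
from h import *
wshot('w20')
im=cv2.imread('pics/w20.png');cv2.imwrite('pics/w20c.png',cv2.resize(im,None,fx=1.5,fy=1.5,interpolation=cv2.INTER_CUBIC))
E
```

```text
time: 18.6
tool_pos: [0.561, 0.0986, 0.2512]
eef_rot: [[-0.003, -0.371, 0.929], [-0.001, 0.929, 0.371], [-1.0, 0.0, -0.003]]
wrist_force: [-0.4, 0.5, -0.7]
width: 0.0219
18.6 [0.561  0.0986 0.2512] F [-0.3945  0.4829 -0.731 ] w 0.021918891899987466
```

View pics/w20c.png

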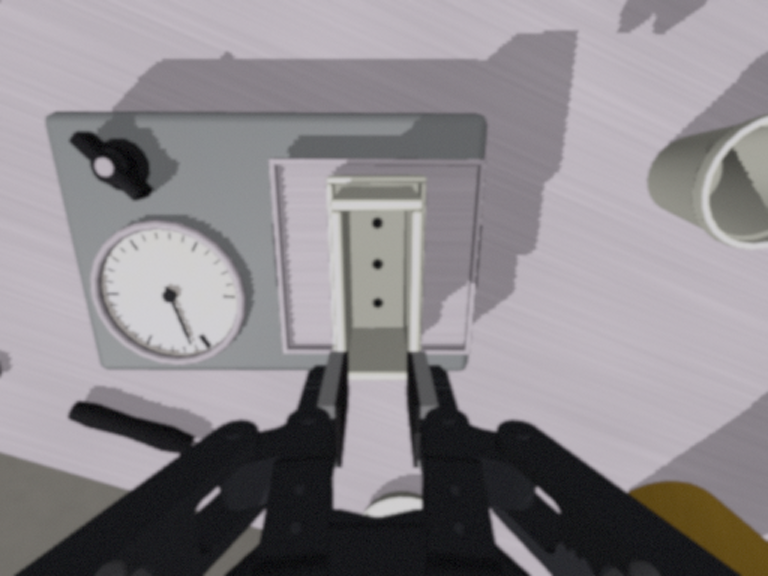

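```bash
python3 -c "
from h import *
go(.613,.007,.21,111.75)"
```

```text
shift cm [  4.08 -10.44   1.45] turn [ 0.0006 -0.0032 -0.0006] | now [0.5609 0.0986 0.2509] phi 111.78 t 18.65
```

```bash
python3 -m jog '[{"x":0,"y":-2,"z":0.5,"wx":0,"wy":0,"wz":0,"gripper":0},{"x":0,"y":-5,"z":1,"wx":0,"wy":0,"wz":0,"gripper":0},{"x":1,"y":-8,"z":1.4,"wx":0,"wy":0,"wz":0,"gripper":0},{"x":3,"y":-10,"z":1.4,"wx":0,"wy":0,"wz":0,"gripper":0},{"x":4,"y":-10.4,"z":1.4,"wx":0,"wy":0,"wz":0,"gripper":0},{"x":4,"y":-10.4,"z":1.4,"wx":0,"wy":0,"wz":0,"gripper":0},{"x":4,"y":-10.4,"z":1.4,"wx":0,"wy":0,"wz":0,"gripper":0},{"x":4,"y":-10.4,"z":1.4,"wx":0,"wy":0,"wz":0,"gripper":0}]'
python3 - <<'E'
from h import *
wshot('w21')
im=cv2.imread('pics/w21.png');cv2.imwrite('pics/w21c.png',cv2.resize(im,None,fx=1.5,fy=1.5,interpolation=cv2.INTER_CUBIC))
E
```

```text
time: 19.32
tool_pos: [0.6133, 0.0097, 0.2125]
eef_rot: [[-0.001, -0.373, 0.928], [0.002, 0.928, 0.373], [-1.0, 0.002, 0.0]]
wrist_force: [0.2, 0.6, 0.5]
width: 0.0
19.3167 [0.6133 0.0097 0.2125] F [0.1833 0.5789 0.5298] w 3.842061973048225e-05
```

View pics/w21c.png

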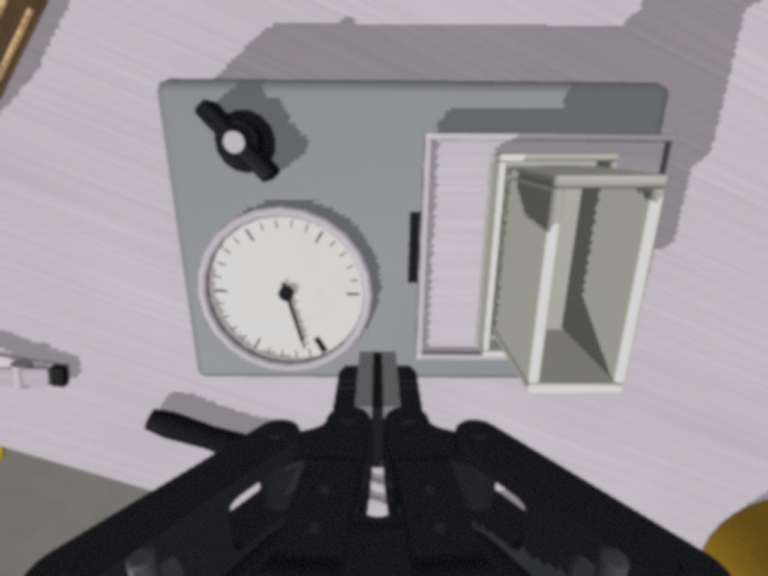

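```bash
cat >> h.py <<'E'
def crop(n,x,y,w,h,s):
    im=cv2.imread(f'pics/{n}.png');cv2.imwrite(f'pics/{n}k.png',cv2.resize(im[y:y+h,x:x+w],None,fx=s,fy=s,interpolation=cv2.INTER_CUBIC))
E
python3 -c "
from h import *
crop('w21',105,50,150,200,3.95)"
```

```text
(no output)
```

View pics/w21k.png

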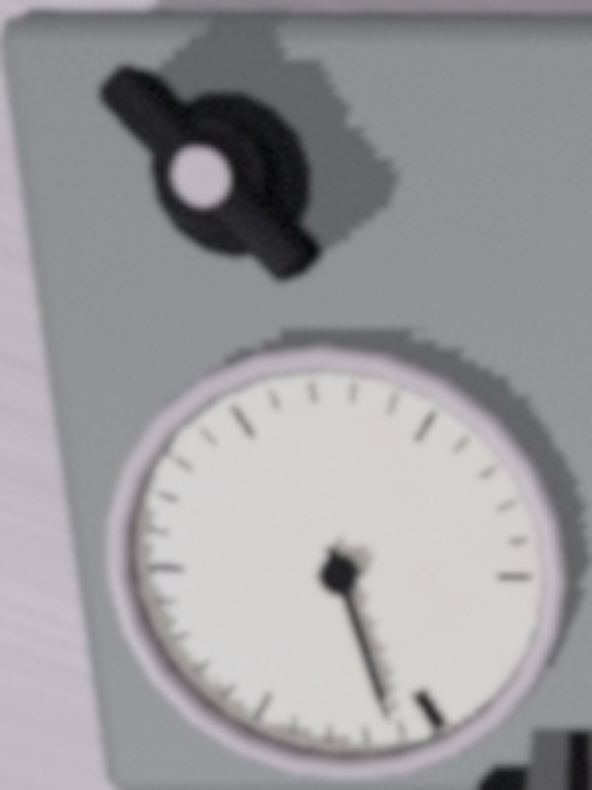

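```bash
cat >> h.py <<'E'
def dial(n,s,off,hub,tip,zero,hexs,wing=None):
    C=wcam(n);f=lambda a:(np.atleast_2d(np.float64(a))+.5)/s-.5+np.array(off)
    ang=lambda v:np.degrees(np.arctan2(v[1],v[0]))
    H=ray(C,f(hub),.075)[0];T=ray(C,f(tip),.075)[0];X=ray(C,f(hexs),.071);D=X.mean(0);Z=ray(C,f(zero),.071)[0]
    ap,az=ang(T-H),ang(Z-D)
    print("hub",H,"len",np.linalg.norm(T-H),"disc",D,"r",np.linalg.norm(X-D,axis=1),"zero r",np.linalg.norm(Z-D))
    print("pointer",ap,"zero",az,"need",az-ap,"knob",3*(az-ap), "zero via hub",ang(Z-H))
    if wing is not None:
        W=ray(C,f(wing),.094);print("knob",W,W.mean(0),np.linalg.norm(W[1]-W[0]),"wing ang",ang(W[1]-W[0]))
E
python3 - <<'E'
from h import *
dial("w21",3.95,(105,50),(338,573),(389,719),(429,709),[(245,422),(428,425),(515,577),(429,709),(263,705),(172,568)],[(113,81),(303,263)])
E
```

```text
hub [ 0.6526 -0.0418  0.075 ] len 0.04449401896901276 disc [ 0.6535 -0.0412  0.071 ] r [0.0465 0.0471 0.0464 0.0463 0.0468 0.0457] zero r 0.04625193794460234
pointer 36.450515386785334 zero 49.68870670488101 need 13.238191318095673 knob 39.71457395428702 zero via hub 49.36486692654422
knob [[ 0.5556 -0.1199  0.094 ]
 [ 0.5767 -0.0707  0.094 ]] [ 0.5661 -0.0953  0.094 ] 0.053557062427944724 wing ang 66.80407536861783
```

```bash
python3 -c "
from h import *
print(observe()['q'])
go(.530,-.127,.2,0)"
```

```text
[  2.8081  34.2763 -10.1341  94.0473   7.1072  52.271  101.9778]
shift cm [  1.29  -9.56 -12.86] turn [ 1.9536 -0.0003 -0.0016] | now [0.6136 0.0097 0.2131] phi 111.93 t 19.3667
```

```bash
python3 -m jog '[{"x":0,"y":-1,"z":-1,"wx":0.1,"wy":0,"wz":0,"gripper":0},{"x":0,"y":-2,"z":-2.5,"wx":0.22,"wy":0,"wz":0,"gripper":0},{"x":0,"y":-3,"z":-4,"wx":0.34,"wy":0,"wz":0,"gripper":0},{"x":0,"y":-4,"z":-5.5,"wx":0.46,"wy":0,"wz":0,"gripper":0},{"x":0,"y":-5,"z":-7,"wx":0.58,"wy":0,"wz":0,"gripper":0},{"x":0,"y":-6,"z":-8.5,"wx":0.7,"wy":0,"wz":0,"gripper":0},{"x":0,"y":-7,"z":-10,"wx":0.82,"wy":0,"wz":0,"gripper":0},{"x":0,"y":-8,"z":-11,"wx":0.94,"wy":0,"wz":0,"gripper":0},{"x":0,"y":-9,"z":-12,"wx":1.06,"wy":0,"wz":0,"gripper":0},{"x":0,"y":-9.6,"z":-12.9,"wx":1.18,"wy":0,"wz":0,"gripper":0},{"x":0,"y":-9.6,"z":-12.9,"wx":1.3,"wy":0,"wz":0,"gripper":0},{"x":0,"y":-9.6,"z":-12.9,"wx":1.42,"wy":0,"wz":0,"gripper":0},{"x":0.5,"y":-9.6,"z":-12.9,"wx":1.54,"wy":0,"wz":0,"gripper":0},{"x":1,"y":-9.6,"z":-12.9,"wx":1.66,"wy":0,"wz":0,"gripper":0},{"x":1.3,"y":-9.6,"z":-12.9,"wx":1.78,"wy":0,"wz":0,"gripper":0},{"x":1.3,"y":-9.6,"z":-12.9,"wx":1.9,"wy":0,"wz":0,"gripper":0},{"x":1.3,"y":-9.6,"z":-12.9,"wx":1.953,"wy":0,"wz":0,"gripper":0},{"x":1.3,"y":-9.6,"z":-12.9,"wx":1.953,"wy":0,"wz":0,"gripper":0},{"x":1.3,"y":-9.6,"z":-12.9,"wx":1.953,"wy":0,"wz":0,"gripper":0}]'
python3 - <<'E'
from h import *
wshot('w22')
go(.530,-.127,.083,0)
im=cv2.imread('pics/w22.png');cv2.imwrite('pics/w22c.png',cv2.resize(im,None,fx=1.5,fy=1.5,interpolation=cv2.INTER_CUBIC))
E
```

```text
time: 20.95
tool_pos: [0.53, -0.1282, 0.2002]
eef_rot: [[0.001, 1.0, 0.002], [0.001, 0.002, -1.0], [-1.0, 0.001, -0.001]]
wrist_force: [-0.2, -0.5, 0.2]
width: 0.0002
20.95 [ 0.53   -0.1282  0.2002] F [-0.2399 -0.4955  0.2013] w 0.00017897974806498754
shift cm [11.71 -0.01 -0.14] turn [ 0.0014 -0.0005 -0.0012] | now [ 0.5299 -0.1285  0.2001] phi 0.08 t 21.0
```

View pics/w22c.png

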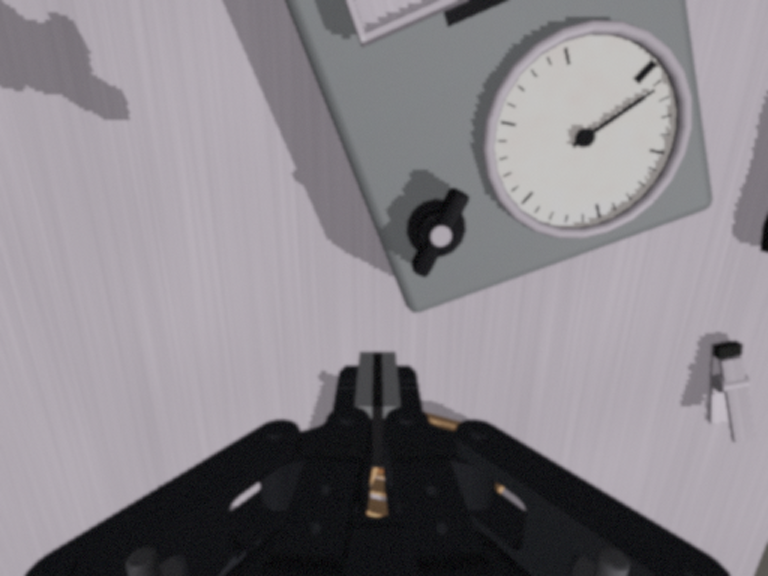

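Run:
```python
from h import *
crop('w22',260,110,70,90,6)
C=wcam("w22")
W=ray(C,np.array([(461,197),(421,272)])/1.5-.17,.094);print(W,W.mean(0),np.linalg.norm(W[0]-W[1]))
```

```text
[[ 0.578  -0.0744  0.094 ]
 [ 0.5565 -0.1196  0.094 ]] [ 0.5673 -0.097   0.094 ] 0.0500710036147132
```

View pics/w22k.png

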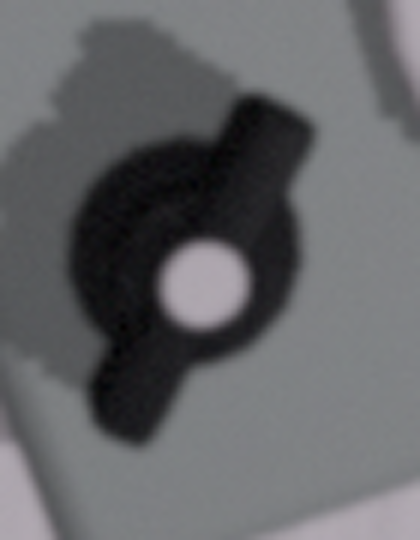

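```bash
python3 -m jog '[{"x":1.5,"y":0,"z":0,"wx":0,"wy":0,"wz":0,"gripper":0},{"x":4,"y":0,"z":0,"wx":0,"wy":0,"wz":0,"gripper":0},{"x":7,"y":0,"z":0,"wx":0,"wy":0,"wz":0,"gripper":0},{"x":9.5,"y":0,"z":0,"wx":0,"wy":0,"wz":0,"gripper":0},{"x":11,"y":0,"z":0,"wx":0,"wy":0,"wz":0,"gripper":0},{"x":11.6,"y":0,"z":0,"wx":0,"wy":0,"wz":0,"gripper":0},{"x":11.6,"y":0,"z":0,"wx":0,"wy":0,"wz":0,"gripper":0},{"x":11.6,"y":0,"z":0,"wx":0,"wy":0,"wz":0,"gripper":0}]'
python3 - <<'E'
from h import *
wshot('w23')
go(.530,-.128,.083,0)
im=cv2.imread('pics/w23.png');cv2.imwrite('pics/w23c.png',cv2.resize(im,None,fx=1.5,fy=1.5,interpolation=cv2.INTER_CUBIC))
E
```

```text
time: 21.67
tool_pos: [0.53, -0.1296, 0.0841]
eef_rot: [[0.001, 1.0, -0.001], [0.0, -0.001, -1.0], [-1.0, 0.001, -0.0]]
wrist_force: [-0.0, -0.7, 1.1]
width: 0.0001
21.6667 [ 0.53   -0.1296  0.0841] F [-0.0345 -0.7367  1.054 ] w 0.0001346741868170193
shift cm [ 0.16 -0.04 -0.17] turn [-0.0016  0.0003 -0.002 ] | now [ 0.5304 -0.1297  0.0846] phi -0.09 t 21.7167
```

View pics/w23c.png

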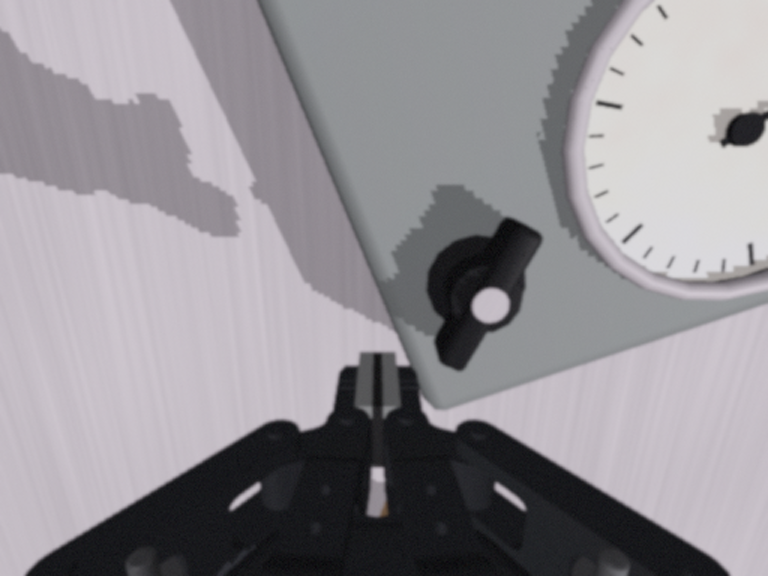

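```bash
python3 -m jog '[{"x":0.05,"y":0.2,"z":-0.27,"wx":0,"wy":0,"wz":0,"gripper":0},{"x":0.1,"y":0.5,"z":-0.27,"wx":0,"wy":0,"wz":0,"gripper":0},{"x":0.1,"y":0.8,"z":-0.27,"wx":0,"wy":0,"wz":0,"gripper":0},{"x":0.1,"y":1,"z":-0.27,"wx":0,"wy":0,"wz":0,"gripper":0},{"x":0.1,"y":1.2,"z":-0.27,"wx":0,"wy":0,"wz":0,"gripper":0},{"x":0.1,"y":1.35,"z":-0.27,"wx":0,"wy":0,"wz":0,"gripper":0},{"x":0.1,"y":1.5,"z":-0.27,"wx":0,"wy":0,"wz":0,"gripper":0},{"x":0.1,"y":1.65,"z":-0.27,"wx":0,"wy":0,"wz":0,"gripper":0},{"x":0.1,"y":1.8,"z":-0.27,"wx":0,"wy":0,"wz":0,"gripper":0},{"x":0.1,"y":1.8,"z":-0.27,"wx":0,"wy":0,"wz":0,"gripper":0}]'
python3 - <<'E'
from h import *
wshot('w24')
im=cv2.imread('pics/w24.png');cv2.imwrite('pics/w24c.png',cv2.resize(im,None,fx=1.5,fy=1.5,interpolation=cv2.INTER_CUBIC))
E
```

```text
time: 22.55
tool_pos: [0.5478, -0.1269, 0.0824]
eef_rot: [[0.0, 1.0, -0.002], [-0.0, -0.002, -1.0], [-1.0, 0.0, 0.0]]
wrist_force: [-1.2, -1.1, 0.0]
width: 0.0005
22.55 [ 0.5478 -0.1269  0.0824] F [-1.2204 -1.0529  0.0266] w 0.0004980412284961205
```

View pics/w24c.png

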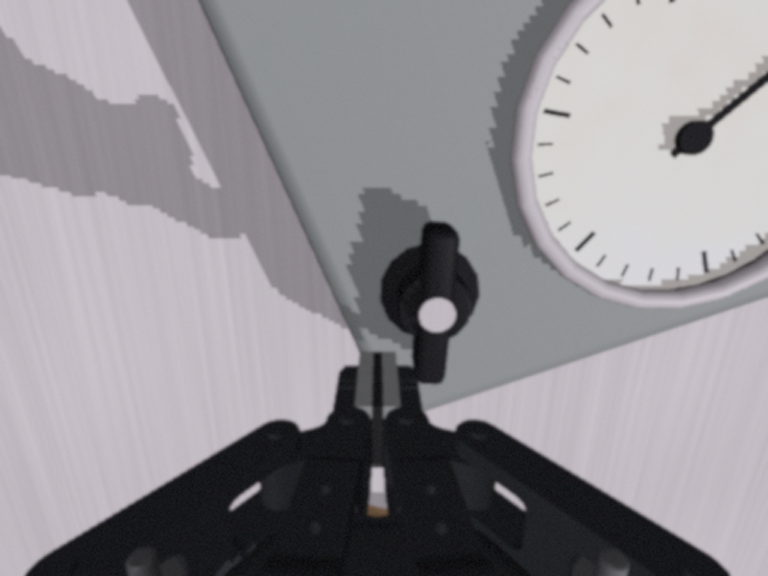

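```bash
python3 -m jog '[{"x":0,"y":0.1,"z":0,"wx":0,"wy":0,"wz":0,"gripper":0},{"x":0,"y":0.2,"z":0,"wx":0,"wy":0,"wz":0,"gripper":0},{"x":0,"y":0.3,"z":0,"wx":0,"wy":0,"wz":0,"gripper":0},{"x":0,"y":0.4,"z":0,"wx":0,"wy":0,"wz":0,"gripper":0},{"x":0,"y":0.4,"z":0,"wx":0,"wy":0,"wz":0,"gripper":0}]'
python3 - <<'E'
from h import *
wshot('w25')
im=cv2.imread('pics/w25.png');cv2.imwrite('pics/w25c.png',cv2.resize(im,None,fx=1.5,fy=1.5,interpolation=cv2.INTER_CUBIC))
E
```

```text
time: 23.02
tool_pos: [0.5518, -0.1269, 0.0824]
eef_rot: [[0.0, 1.0, -0.002], [-0.0, -0.002, -1.0], [-1.0, 0.0, 0.0]]
wrist_force: [-2.3, -2.0, -0.9]
width: -0.0001
23.0167 [ 0.5518 -0.1269  0.0824] F [-2.2503 -2.037  -0.9193] w -9.57209133244529e-05
```

View pics/w25c.png

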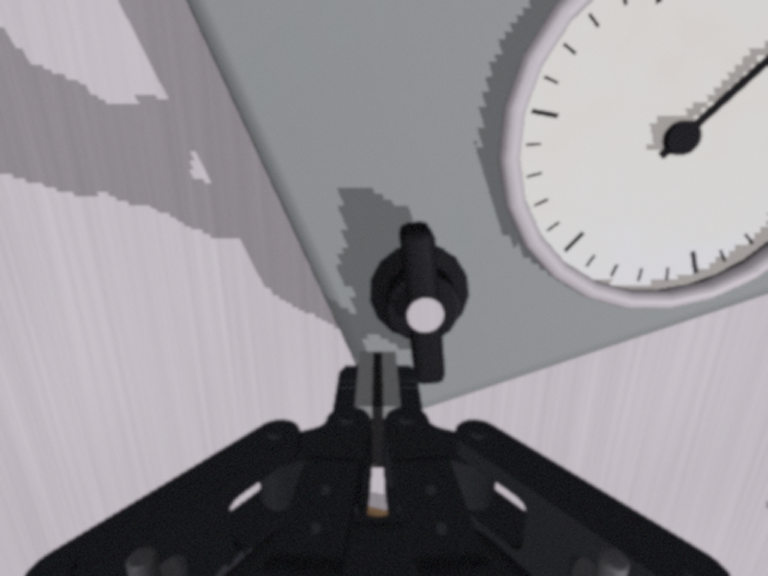

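Run:
```python
from h import *
for n,a in [("w24",[(693,138),(766,79)]),("w25",[(682,138),(766,63)])]:
    A=ray(wcam(n),(np.array(a)+.5)/1.5-.5,.075);d=A[1]-A[0];print(n,A[0],np.degrees(np.arctan2(d[1],d[0])))
```

```text
w24 [ 0.6528 -0.0417  0.075 ] 42.949794622058754
w25 [ 0.6532 -0.0417  0.075 ] 46.23574252152398
```

```bash
python3 -m jog '[{"x":0,"y":0.1,"z":0,"wx":0,"wy":0,"wz":0,"gripper":0},{"x":0,"y":0.2,"z":0,"wx":0,"wy":0,"wz":0,"gripper":0},{"x":0,"y":0.3,"z":0,"wx":0,"wy":0,"wz":0,"gripper":0},{"x":0,"y":0.34,"z":0,"wx":0,"wy":0,"wz":0,"gripper":0},{"x":0,"y":0.34,"z":0,"wx":0,"wy":0,"wz":0,"gripper":0}]'
python3 -m jog '[{"x":0,"y":-0.5,"z":0,"wx":0,"wy":0,"wz":0,"gripper":0},{"x":0,"y":-1.2,"z":0,"wx":0,"wy":0,"wz":0,"gripper":0},{"x":-2,"y":-1.2,"z":0,"wx":0,"wy":0,"wz":0,"gripper":0},{"x":-5,"y":-0.5,"z":0,"wx":0,"wy":0,"wz":0,"gripper":0},{"x":-7,"y":1,"z":0,"wx":0,"wy":0,"wz":0,"gripper":0},{"x":-8,"y":2,"z":0,"wx":0,"wy":0,"wz":0,"gripper":0},{"x":-8,"y":2,"z":0,"wx":0,"wy":0,"wz":0,"gripper":0},{"x":-8,"y":2,"z":0,"wx":0,"wy":0,"wz":0,"gripper":0}]'
python3 - <<'E'
from h import *
wshot('w26')
crop('w26',256,0,256,192,3)
E
```

```text
time: 23.48
tool_pos: [0.5552, -0.1268, 0.0825]
eef_rot: [[0.0, 1.0, -0.002], [-0.0, -0.002, -1.0], [-1.0, 0.0, 0.0]]
wrist_force: [-2.9, -2.5, -0.2]
width: -0.0002
time: 24.15
tool_pos: [0.5748, -0.1261, 0.1626]
eef_rot: [[0.001, 1.0, -0.001], [0.001, -0.001, -1.0], [-1.0, 0.001, -0.001]]
wrist_force: [0.3, 1.0, 0.6]
width: 0.0002
24.15 [ 0.5748 -0.1261  0.1626] F [0.334  0.9776 0.5809] w 0.0002498406015696291
```

View pics/w26k.png

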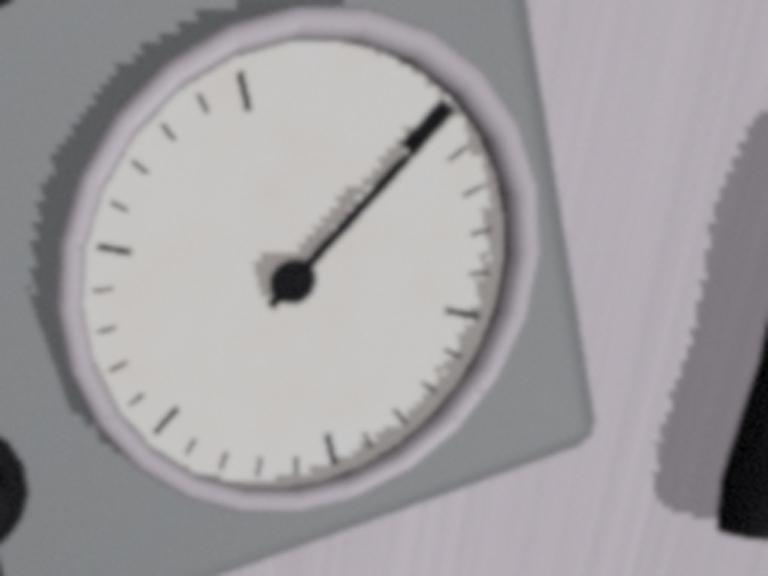

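Run:
```python
from h import *
crop('w26',335,20,90,85,8)
```

```text
(no output)
```

View pics/w26k.png

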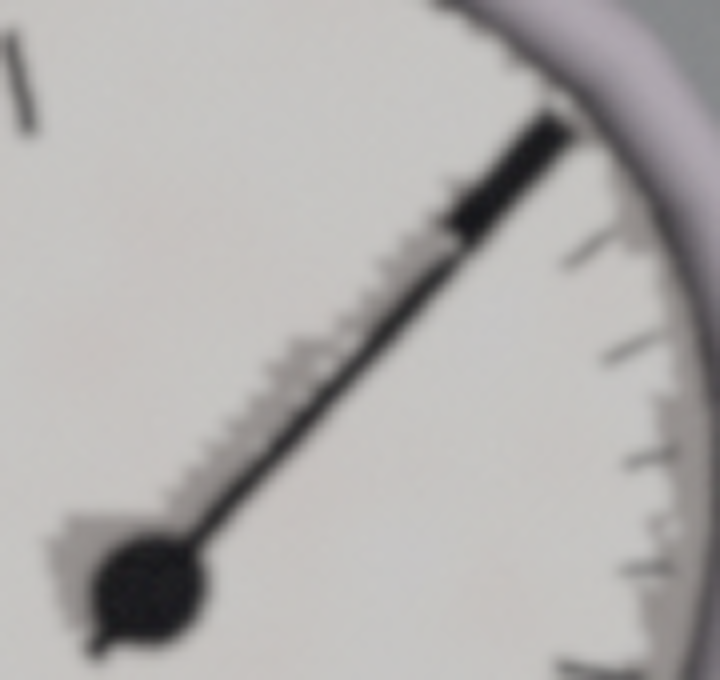

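```bash
cat >> h.py <<'E'
def chk(n,s,off,pl,hub,mark,hexs,s2,off2):
    C=wcam(n);g=lambda a,s,o:(np.atleast_2d(np.float64(a))+.5)/s-.5+np.array(o)
    ang=lambda v:np.degrees(np.arctan2(v[1],v[0]))
    X=ray(C,g(hexs,s2,off2),.071);D=X.mean(0);M=ray(C,g(mark,s,off),.071);Z=M.mean(0)
    for zp in(.073,.075,.077):
        P=ray(C,g(pl,s,off),zp);H=ray(C,g(hub,s,off),zp)[0]
        print(zp,"pointer",ang(P[1]-P[0]).round(2),"hub",H)
    print("D",D,np.linalg.norm(X-D,axis=1).round(4),"zero about D",ang(Z-D).round(2),"about hub",ang(Z-H).round(2),"mark own line",ang(M[1]-M[0]).round(2))
E
python3 - <<'E'
from h import *
chk("w26",8,(335,20),[(95,648),(440,265)],(148,590),[(461,233),(561,125)],[(244,90),(115,249),(166,420),(331,449),(463,314),(428,126)],3,(256,0))
E
```

```text
0.073 pointer 50.03 hub [ 0.6535 -0.0414  0.073 ]
0.075 pointer 50.03 hub [ 0.6528 -0.0414  0.075 ]
0.077 pointer 50.03 hub [ 0.6521 -0.0414  0.077 ]
D [ 0.6537 -0.0415  0.071 ] [0.0471 0.0468 0.0469 0.0469 0.0472 0.0469] zero about D 50.3 about hub 48.77 mark own line 49.06
```

```bash
python3 -m jog '[{"x":0,"y":2,"z":0,"wx":0,"wy":0,"wz":0,"gripper":0},{"x":0,"y":5,"z":0,"wx":0,"wy":0,"wz":0,"gripper":0},{"x":0,"y":7,"z":0,"wx":0,"wy":0,"wz":0,"gripper":0},{"x":0,"y":7.9,"z":0,"wx":0,"wy":0,"wz":0,"gripper":0},{"x":0,"y":7.9,"z":0,"wx":0,"wy":0,"wz":0,"gripper":0},{"x":0,"y":7.9,"z":0,"wx":0,"wy":0,"wz":0,"gripper":0},{"x":0,"y":7.9,"z":0,"wx":0,"wy":0,"wz":0,"gripper":0},{"x":0,"y":7.9,"z":0,"wx":0,"wy":0,"wz":0,"gripper":0}]'
python3 - <<'E'
from h import *
wshot('w27')
print(proj(wcam('w27'),[[.6535,-.0415,.073]]))
crop('w27',170,20,160,150,4)
E
```

```text
time: 24.87
tool_pos: [0.6522, -0.1273, 0.1621]
eef_rot: [[-0.002, 1.0, -0.003], [0.0, -0.003, -1.0], [-1.0, -0.002, -0.0]]
wrist_force: [0.3, 0.5, 0.0]
width: -0.0003
24.8667 [ 0.6522 -0.1273  0.1621] F [0.274  0.4908 0.0084] w -0.00029526612301682034
[[253.3261  91.8858]]
```

View pics/w27k.png

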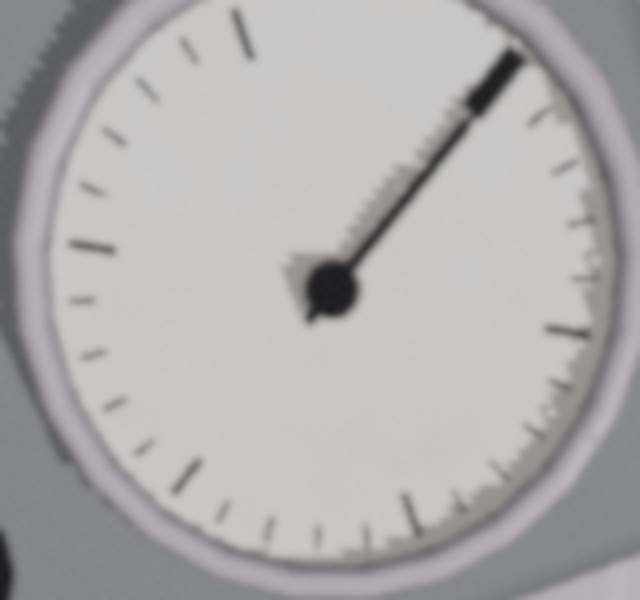

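Run:
```python
from h import *
chk("w27",4,(170,20),[(310,318),(465,121)],(331,290),[(476,107),(517,55)],[(243,34),(92,247),(187,476),(412,514),(567,331),(497,81)],4,(170,20))
```

```text
0.073 pointer 50.11 hub [ 0.6528 -0.0417  0.073 ]
0.075 pointer 50.11 hub [ 0.6528 -0.0417  0.075 ]
0.077 pointer 50.11 hub [ 0.6528 -0.0417  0.077 ]
D [ 0.6531 -0.0415  0.071 ] [0.0469 0.047  0.0469 0.0469 0.0467 0.0471] zero about D 50.16 about hub 49.92 mark own line 50.04
```

Run:
```python
from h import *
cv2.imwrite("pics/f_scene.png",cv2.resize(capture("scene")[130:260,110:430],None,fx=2.5,fy=2.5,interpolation=cv2.INTER_CUBIC)[...,::-1])
cv2.imwrite("pics/f_top.png",cv2.resize(capture("top")[100:290,80:450],None,fx=2.1,fy=2.1,interpolation=cv2.INTER_CUBIC)[...,::-1])
```

```text
(no output)
```

View pics/f_scene.png

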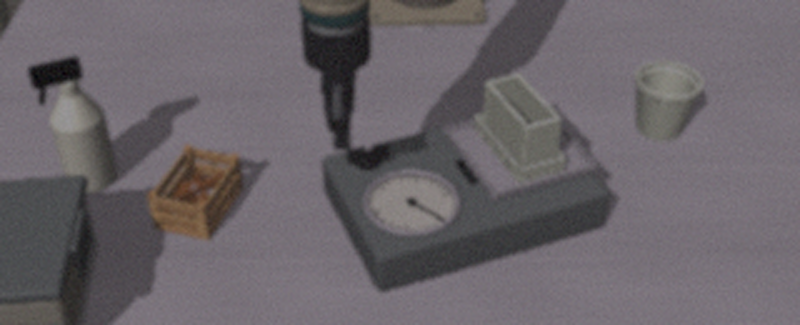

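View pics/f_top.png

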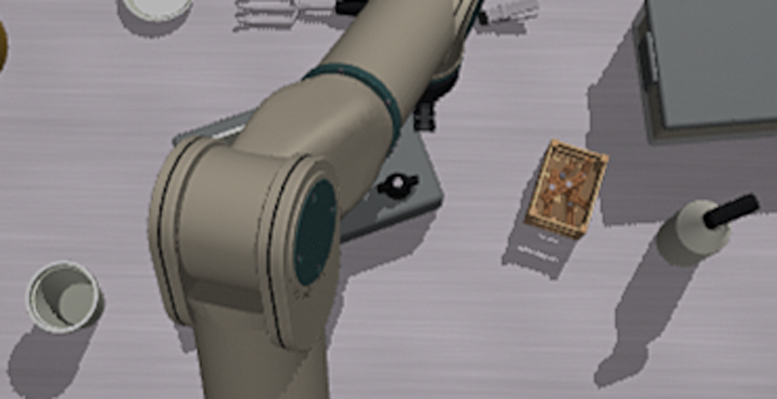

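```bash
python3 -c "
from cell import *
print(observe()['time'],observe()['wrist_force']); print(job_done())"
```

```text
25.0167 [-0.13203711 -0.86106291  0.44399032]
the job is handed in; nothing more can be done
None
```

I set the drip tray in the pan, stood the planter in the tray and turned the tare knob until the pointer stood on the broad zero mark. I handed the job in at 25.0 s of the 69 s allowed; no verdict is reported.

- **Tray:** it sits within about 1 mm of the pan's centre and is square to within about 0.2°. It touched down at about 4.5 N and was released without shifting.
- **Planter:** it stands in the tray's pocket, within about 0.5 mm of centre and 0.2° of square just before it went in. It was let down until the pan carried its weight, and the lowering height matched a full seat. The pictures after release show it upright with gaps on the sides in view.
- **Knob:** I pushed one wing with the closed fingertips in three slow pushes, reading at most about 4 N at the wrist and never gripping it.
- **Pointer:** seen from almost straight above, it lies at 50.1° and the zero mark at 49.9° to 50.2°. An earlier oblique view gave the mark as 48.8° to 50.3° because of parallax. Both put the pointer well inside the mark, which spans about 3° either side of its centre.
- **Robot and bystanders:** the fingers stand clear of the scale. The last pictures show the round pot, peg crate and spray bottle standing upright; I did not touch them, nor measure them again.

The arm hid most of the pan from the overhead camera at the end. My last check of the planter and tray therefore rests on the scene camera and the earlier wrist pictures.

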